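Check the power packs by the mark underneath and load the charger

ROBOT

A 7-joint arm with a two-finger parallel gripper is mounted at the origin on the work surface. World frame = base frame: x ahead of the robot, y to its left, z up, the work surface at z = 0. Lengths are in m, angles in rad, forces in N, time in s.
With the tool pointing down it reaches from about 0.4 to 0.85 m from the base axis. Payload 4.5 kg.
Tool frame: the origin (TCP) lies at the very end of the fingers, on their centre line; the grasp point (between the pads) lies 19 mm behind it; z points along the fingers, y is the line along which they close (so a half turn about z gives the same grasp; the last joint's range is limited). The gripper opens to 88 mm and grips with 3 to 60 N. Pads are 18 mm wide; open, the fingers measure 123 mm over their backs; the gripper's body (75 mm by 187 mm) begins 45 mm behind the grasp point.
Start: joints at [1.308, 0.689, -0.195, 1.565, 0.157, 0.902, -0.215], TCP at [0.183, -0.598, 0.239] pointing down, gripper open.
Joint ranges: [-3.01, 3.01], [-0.46, 2.08], [-1.47, 1.51], [0.13, 2.56], [-1, 4.14], [0.04, 2.09], [-2.66, 2.66]. Speed limits (rad/s): [2.57, 2.57, 3.14, 3.14, 3.14, 3.14, 3.14].

INTERFACE

Orientations are given as a unit quaternion [x, y, z, w].
In Python, from plant import r, optics gives the robot as it stands.
- The arm moves only by the tool servo_tool, never from a script. Its arguments are lists of equal length, an entry for each row: "translation": the shift along the tool's x, y, z in m, a list of three; "turn": the turn, a rotation vector about the tool's x, y, z in rad, a list of three. In form: {"translation": [[dx, dy, dz], ...], "turn": [[rx, ry, rz], ...]}. A call has 1 to 10 rows; each row shifts and turns the commanded pose from where the row before left it, along the tool's axes as they then stand; what a row does not reach is not made up. A row lasts 1/8 s, in which the tool goes at most 62.5 mm and 10.7 degrees, less where a joint would pass 70% of its speed; a pose out of reach is approached as far as the arm can. A call is refused whole if a number of a shift passes 0.0625 or a number of a turn 0.188, either way. A call with a gripper value outside its range is refused whole. "grip" is the opening, from 0 (shut) to 1 (fully open), set as the call begins (left out, the last holds). The fingers move at their own pace and stop on an object; "grip_force" is the grip in N (left out, the last holds). Time passes only in rows, so rows that do not move let the fingers close. It gives the time, the measured TCP pose, the force, the opening and the grip force at its end, in the units of the state.
- r.get_state(): the state, without advancing time (a new reading comes with each control period).
- optics.snapshot(name): name is "side" or "top"; returns a dict with "img" (384x512x3 uint8, red, green, blue), "z_map" (384x512 float32, m along the optical axis (not along the pixel's ray), 0 where there is no reading), "mtx" (3x3 intrinsics, pixels), "R" (3x3) and "t" (3): a world point X has camera coordinates R X + t. Camera axes: x right, y down, z forward; pixel columns grow to the right and rows downward; lengths in m; the calibration is good to about 2 mm. A picture is of the moment at which its call begins.
- r.finish_job(): hands the job in; it is judged then, once.
The state is a dict: "clock": time; "q": joint angles; "qd": joint speeds; "joint_torque": joint torques, N m; "tool_pos": TCP position; "eef_rot": TCP orientation; "contact_force": force on the tool from outside, world axes, zero at the start; "moment": the same for the moment, N m; "opening": opening from 0.0 (shut) to 1.0 (fully open); "finger_force": force on a finger pad.
Only numpy, scipy, OpenCV 4.12 (cv2) and the standard library are available. Lean on these libraries where they do the work, as an engineer would, in place of code of your own. Each camera call takes 0.05 s, during which the arm holds its last target. There are 200 camera calls.

TASK

Turn over each power pack on the desk to read the mark on its underside. Slide those with a green dot fully home into the bays of the charging dock and lay those with an orange bar flat in the grey tray, all of them mark upwards; when every pack is in its place, switch the charger on by pushing its red toggle right over. Leave the other things on the desk where they are.

Things in the scene. Friction and masses are not known exactly. Their poses are not given: they have to be found in the camera images.
- pack_a: a power pack, a white box 64 x 44 x 30 mm (x, y, z) with a grey band round it near its -x end and dark ports in its +x end, 0.13 kg or so. Origin: centre of the underside, the face that carries the mark; z points from the underside into the box (up when the mark is hidden below)
- pack_a_mark (a point): centre of the coloured mark on pack_a's underside: a green round dot 20 mm across, always 12 mm from the underside's middle towards the pack's +x end, means healthy; an orange bar 12 x 34 mm, always 8 mm from the middle towards the -x end, means worn out
- pack_b: a power pack exactly like pack_a, same size and axes; its mark may differ
- pack_b_mark (a point): centre of the mark on pack_b's underside; places and meaning as told for pack_a_mark
- pack_c: a power pack exactly like pack_a, same size and axes; its mark may differ
- pack_c_mark (a point): centre of the mark on pack_c's underside; places and meaning as told for pack_a_mark
- pack_d: a power pack exactly like pack_a, same size and axes; its mark may differ
- pack_d_mark (a point): centre of the mark on pack_d's underside; places and meaning as told for pack_a_mark
- dock: fixed charging dock: aluminium base plate 4 mm thick carrying two black bays side by side, 90 mm apart, tops 42 mm above the desk, and a red toggle on a grey block. Origin on the desk midway between the bay mouths; x points into the bays; plate from x = -59 to +49 and y = -150 to +93 mm, so a flat apron lies before the mouths
- bay_1 (a point): middle of the floor of the dock's +y bay where a pack's lower face is centred when fully home; x points into the bay (the way packs slide in), z up. Black channel 47 mm wide and 34 mm high inside, 40 mm deep; mouth 8 mm before this point, back stop 32 mm beyond. Packs lie lengthwise, either end first; home, 24 mm still stands out of the mouth
- bay_2 (a point): the same for the -y bay of the dock. Both bays: walls 6 mm thick; inturned lips above leave a 35 mm gap through which a pack's mark is seen; short flared guides stand out 10 mm before the mouth, opening to about 57 mm
- tray: fixed grey recycling tray with an orange stripe on its near side: outside 140 x 220 mm (x, y), walls 4 mm thick and 19 mm high, floor 4 mm thick; origin under its centre on the desk
- tray_floor (a point): centre of the tray's inner floor, 4 mm above the desk; axes as the tray's
- charger_switch (a joint): the dock's red toggle switch, rad: about 0 = off, leaning back towards the mouth side (dock -x); 1.0 = fully on, leaning to dock +x. It swings about the dock's y axis with light friction, stays where it is left, and is 40 mm long, pivoting 26 mm above the desk
- charger_switch_tip (a point): centre of the red ball, 26 mm across, at the tip of the toggle, some 60 mm above the desk; its grey block is 70 x 50 x 25 mm (dock x, y, z) and centred 12 mm beyond the bay mouths, 125 mm to the -y side of the dock's origin
- mouse: a white round computer mouse, 60 mm across and 30 mm high; not part of the job, to be left where it lies. Origin: centre of the underside
- notes: a yellow block of sticky notes 50 x 50 x 14 mm; not part of the job, to be left where it lies. Origin: centre of the underside
- marker: a blue marker pen with a black cap, 122 mm long, 14 mm thick; not part of the job, to be left where it lies. Origin: centre of the underside of its blue barrel
- mug: a blue mug, 80 mm across and 90 mm high; not part of the job, to be left where it lies. Origin: centre of the underside
- stapler: a red and black stapler 130 x 34 x 38 mm; not part of the job, to be left where it lies. Origin: centre of the underside
- phone: a black phone 145 x 70 x 9 mm lying flat; not part of the job, to be left where it lies. Origin: centre of the underside
Things that resemble listed ones, but are neither listed nor needed, are in the scene too. What is shaped like the pack_a but turquoise is not meant. What is shaped like the pack_d but purple is not meant.

How it is judged:
On the way, in this order (a step that is already met when the one before it is completed fails the run):
1. every pack is mark up in its place, green-dotted ones home in bays and orange-barred ones in the tray, with the switch still off (((x of pack_a in the frame of bay_1 between -0.005 and 0.004 m and y of pack_a in the frame of bay_1 between -0.004 and 0.004 m and z of pack_a in the frame of bay_1 between 0.026 and 0.035 m and angle between pack_a's own z axis and vertical above 2.97 rad) or (x of pack_a in the frame of bay_2 between -0.005 and 0.004 m and y of pack_a in the frame of bay_2 between -0.004 and 0.004 m and z of pack_a in the frame of bay_2 between 0.026 and 0.035 m and angle between pack_a's own z axis and vertical above 2.97 rad)) and ((x of pack_d in the frame of bay_1 between -0.005 and 0.004 m and y of pack_d in the frame of bay_1 between -0.004 and 0.004 m and z of pack_d in the frame of bay_1 between 0.026 and 0.035 m and angle between pack_d's own z axis and vertical above 2.97 rad) or (x of pack_d in the frame of bay_2 between -0.005 and 0.004 m and y of pack_d in the frame of bay_2 between -0.004 and 0.004 m and z of pack_d in the frame of bay_2 between 0.026 and 0.035 m and angle between pack_d's own z axis and vertical above 2.97 rad)) and x of pack_b in the frame of tray_floor between -0.066 and 0.066 m and y of pack_b in the frame of tray_floor between -0.106 and 0.106 m and z of pack_b in the frame of tray_floor between 0.026 and 0.035 m and angle between each of pack_b, pack_c's own z axis and vertical above 2.97 rad and x of pack_c in the frame of tray_floor between -0.066 and 0.066 m and y of pack_c in the frame of tray_floor between -0.106 and 0.106 m and z of pack_c in the frame of tray_floor between 0.026 and 0.035 m and linear speed of each of pack_a, pack_b, pack_c, pack_d below 0.03 m/s and value of joint charger_switch below 0.5 rad), for 0.3 s.
2. the charger is switched on (value of joint charger_switch above 0.8 rad), for 0.2 s.
At the end, for the whole second after the job is handed in: Every green-dotted pack lies mark up (within 10 degrees) in a bay, its middle within 5 mm of home lengthwise and 4 mm sideways; every orange-barred pack lies mark up and flat on the tray floor; the toggle is past 0.8 rad; all packs are at rest (((x of pack_a in the frame of bay_1 between -0.005 and 0.004 m and y of pack_a in the frame of bay_1 between -0.004 and 0.004 m and z of pack_a in the frame of bay_1 between 0.026 and 0.035 m and angle between pack_a's own z axis and vertical above 2.97 rad) or (x of pack_a in the frame of bay_2 between -0.005 and 0.004 m and y of pack_a in the frame of bay_2 between -0.004 and 0.004 m and z of pack_a in the frame of bay_2 between 0.026 and 0.035 m and angle between pack_a's own z axis and vertical above 2.97 rad)) and ((x of pack_d in the frame of bay_1 between -0.005 and 0.004 m and y of pack_d in the frame of bay_1 between -0.004 and 0.004 m and z of pack_d in the frame of bay_1 between 0.026 and 0.035 m and angle between pack_d's own z axis and vertical above 2.97 rad) or (x of pack_d in the frame of bay_2 between -0.005 and 0.004 m and y of pack_d in the frame of bay_2 between -0.004 and 0.004 m and z of pack_d in the frame of bay_2 between 0.026 and 0.035 m and angle between pack_d's own z axis and vertical above 2.97 rad)) and x of pack_b in the frame of tray_floor between -0.066 and 0.066 m and y of pack_b in the frame of tray_floor between -0.106 and 0.106 m and z of pack_b in the frame of tray_floor between 0.026 and 0.035 m and angle between each of pack_b, pack_c's own z axis and vertical above 2.97 rad and x of pack_c in the frame of tray_floor between -0.066 and 0.066 m and y of pack_c in the frame of tray_floor between -0.106 and 0.106 m and z of pack_c in the frame of tray_floor between 0.026 and 0.035 m and linear speed of each of pack_a, pack_b, pack_c, pack_d below 0.03 m/s and value of joint charger_switch above 0.8 rad); the robot touches nothing.
It fails at once if another thing on the desk (mouse, notes, marker, mug, stapler or phone) is moved by more than 30 mm (distance of any of mouse, notes, marker, mug, stapler, phone from where it was at the start of the episode above 0.03 m).
Of pack_a, pack_b, pack_c, pack_d only 3 to 4 are there at a start; the rules pass over those that are not, and their reading is None.
At some moment in a run one of pack_a, pack_b, pack_c, pack_d may be knocked a few centimetres aside while the robot is not near it.
It also fails if it takes over 210 s, if anything falls off the work surface, if the arm or the gripper's body presses on something with over 40 N, if the wrist force passes 120 N, or if a joint passes its speed limit or range.

## Working session

There is one attempt and no reset: what is moved stays moved. The work goes in short steps, Python scripts to look and compute and a tool call to move; the robot and the scene stay as the last step left them, time stands still between calls to the robot, and variables do not carry over. Pictures are saved under pics/ and viewed, at most 14 in all, crops included, and the job is handed in when it is done.

Besides the shell and the picture viewer there is one more tool, called after "Call:" by a JSON object that holds its "fn" and its "kwargs", one argument or row to a line. servo_tool: Moves the arm, as the interface text tells. Its arguments: {"type":"object","properties":{"translation":{"type":"array"},"turn":{"type":"array"},"grip":{"type":"number"},"grip_force":{"type":"number"}},"required":["translation","turn"]}

```bash
mkdir -p pics; ls; python3 - <<'E'
from plant import r, optics
import cv2, numpy as np
for n in("top","side"):
    s=optics.snapshot(n); cv2.imwrite(f"pics/{n}0.png",cv2.resize(s["img"][:,:,::-1],(800,600)))
    np.savez(f"{n}0.npz",**s); print(n,s["mtx"].tolist(),s["R"].round(3).tolist(),s["t"].round(3).tolist())
print(r.get_state())
E
```

```text
pics
top [[417.60996897440674, 0.0, 253.4260611501435], [0.0, 417.60996897440674, 190.9782698167938], [0.0, 0.0, 1.0]] [[-0.019, -1.0, -0.006], [-0.991, 0.019, -0.135], [0.135, 0.003, -0.991]] [0.073, 0.525, 1.146]
side [[387.68616962963847, 0.0, 262.5137419213345], [0.0, 387.68616962963847, 188.77892762308116], [0.0, 0.0, 1.0]] [[0.639, 0.769, 0.011], [0.51, -0.412, -0.755], [-0.576, 0.488, -0.656]] [-0.378, -0.203, 1.711]
{'clock': 0.1, 'q': array([ 1.30774119,  0.68990193, -0.19452472,  1.56622948,  0.15731243,
        0.90251333, -0.21510068]), 'qd': array([ 1.07323623e-03, -2.53236984e-03, -1.07531683e-03, -2.38101537e-03,
        1.22185461e-04, -1.65339401e-03,  1.33722865e-05]), 'joint_torque': array([-3.08663890e-03, -5.28500104e+01, -1.27171721e+00, -1.53836507e+01,
       -5.26414113e-02,  1.99592912e-03,  5.71063777e-05]), 'tool_pos': array([ 0.18261222, -0.5971332 ,  0.23799204]), 'eef_rot': array([ 9.88998163e-01,  1.47925468e-01, -1.86258876e-04, -8.08595627e-04]), 'contact_force': array([ 0.03390081, -0.98131877,  0.1888887 ]), 'moment': array([-0.00436856,  0.01109902,  0.00380062]), 'finger_force': 0.0, 'opening': 0.9985771915743912}
```

View pics/top0.png

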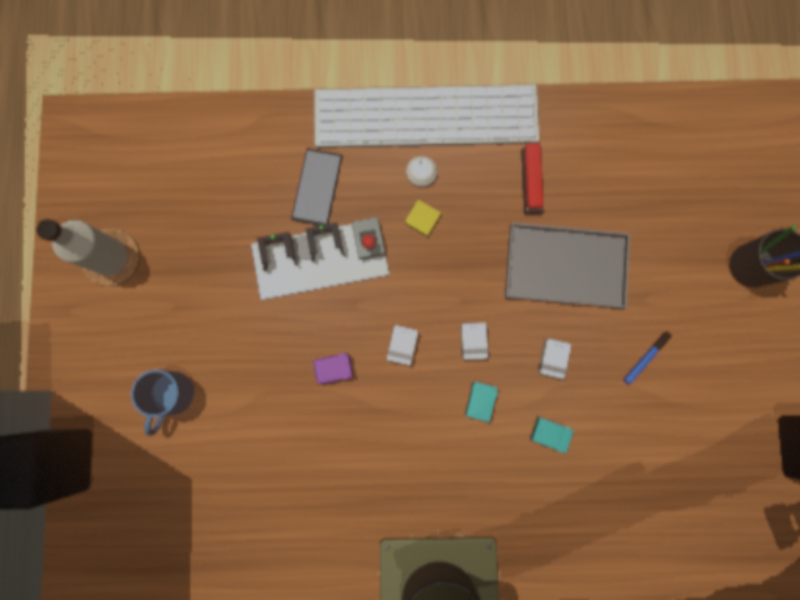

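View pics/side0.png

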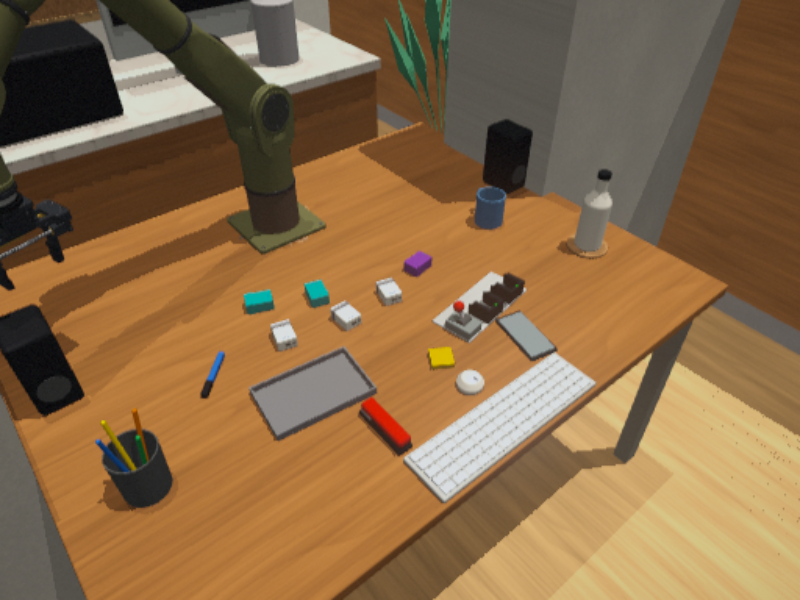

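Both views show three white packs (top px ≈ (403,345), (474,341), (556,358) of 800×600). The dock is at about (320,262), its red toggle at (369,241) and the tray at (567,266). Turquoise and purple decoys lie nearby. Next I measure positions.

```bash
cat > h.py <<'E'
import numpy as np, cv2
from scipy.spatial.transform import Rotation as Ro
from plant import r, optics
def ray(s,uv,z):
    """pixels -> world points on plane z"""
    uv=np.atleast_2d(uv).astype(float); K,R,t=s["mtx"],s["R"],s["t"]
    d=np.c_[(uv[:,0]-K[0,2])/K[0,0],(uv[:,1]-K[1,2])/K[1,1],np.ones(len(uv))]@R
    C=-R.T@t; return C+d*((z-C[2])/d[:,2])[:,None]
def cloud(s):
    v,u=np.mgrid[:384,:512]; K=s["mtx"]; Z=s["z_map"]
    P=np.stack([(u-K[0,2])/K[0,0]*Z,(v-K[1,2])/K[1,1]*Z,Z],-1)
    return (P-s["t"])@s["R"]
def packs(s,z=0.03,lo=.25,hi=.9):
    """white/orange/green-topped blobs in the top view near height z: list of centre, length axis angle, size"""
    P=cloud(s); hsv=cv2.cvtColor(s["img"],cv2.COLOR_RGB2HSV)
    m=((P[...,2]>z-.014)&(P[...,2]<z+.012)&(s["z_map"]>0)&(hsv[...,1]<60)&(hsv[...,2]>110)).astype(np.uint8)
    m=cv2.morphologyEx(m,cv2.MORPH_CLOSE,np.ones((5,5)))
    out=[]
    for c in cv2.findContours(m,cv2.RETR_EXTERNAL,cv2.CHAIN_APPROX_NONE)[0]:
        if not 120<cv2.contourArea(c)<1500: continue
        w=ray(s,c[:,0],z)[:,:2].astype(np.float32)
        (cx,cy),(a,b),an=cv2.minAreaRect(w)
        if a<b: a,b,an=b,a,an+90
        out.append((round(cx,4),round(cy,4),round((an+90)%180-90,1),round(a,4),round(b,4)))
    return sorted(out,key=lambda o:o[1])
E
python3 - <<'E'
from h import *
s=dict(np.load("top0.npz"))
P=cloud(s)
print("packs",packs(s)); print("desk z",np.median(P[200:230,150:200,2]))
for n,(u,v) in dict(tray=(363,170),plate=(200,180),mouse=(270,109),desk=(300,300)).items(): print(n,P[v,u].round(4))
# tray: contour at rim height .019
hsv=cv2.cvtColor(s["img"],cv2.COLOR_RGB2HSV)
def box(m,z,win):
    mm=np.zeros_like(m); u0,v0,u1,v1=win; mm[v0:v1,u0:u1]=m[v0:v1,u0:u1]
    c=max(cv2.findContours(mm.astype(np.uint8),cv2.RETR_EXTERNAL,cv2.CHAIN_APPROX_NONE)[0],key=cv2.contourArea)
    return cv2.minAreaRect(ray(s,c[:,0],z)[:,:2].astype(np.float32))
print("tray",box((hsv[...,1]<70),.019,(315,135,412,205)))
m=(hsv[...,1]<60)&(hsv[...,2]>130)
print("plate",box(m,.004,(155,130,255,198)))
red=(hsv[...,1]>170)&((hsv[...,0]<6)|(hsv[...,0]>175))&(hsv[...,2]>120)
vv,uu=np.nonzero(red[135:175,220:255]); print("ball",P[135:175,220:255][vv,uu].mean(0), ray(s,[[uu.mean()+220,vv.mean()+135]],.06))
cv2.imwrite("pics/crop.png",cv2.resize(s["img"][125:260,150:420,::-1],None,fx=2.96,fy=2.96,interpolation=cv2.INTER_CUBIC))
E
```

```text
packs [(0.4143, -0.2199, -14.1, 0.064, 0.0463), (0.4488, -0.0765, 2.2, 0.063, 0.0454), (0.7692, 0.0126, 88.8, 0.0526, 0.0515), (0.444, 0.0538, -13.8, 0.0635, 0.0436), (0.643, 0.1133, 10.5, 0.0688, 0.0487)]
desk z 0.0018711770752597632
tray [ 0.5857 -0.2579  0.006 ]
plate [0.5652 0.2175 0.0084]
mouse [0.7677 0.0097 0.0297]
desk [ 0.2193 -0.0621  0.0035]
tray ((0.5849133133888245, -0.25454771518707275), (0.22035735845565796, 0.14031468331813812), 83.39653778076172)
plate ((0.6107276678085327, 0.20585963129997253), (0.11286266893148422, 0.24500201642513275), 10.33218765258789)
ball [0.61415038 0.1086462  0.1248079 ] [[0.62880667 0.11166505 0.06      ]]
```

View pics/crop.png

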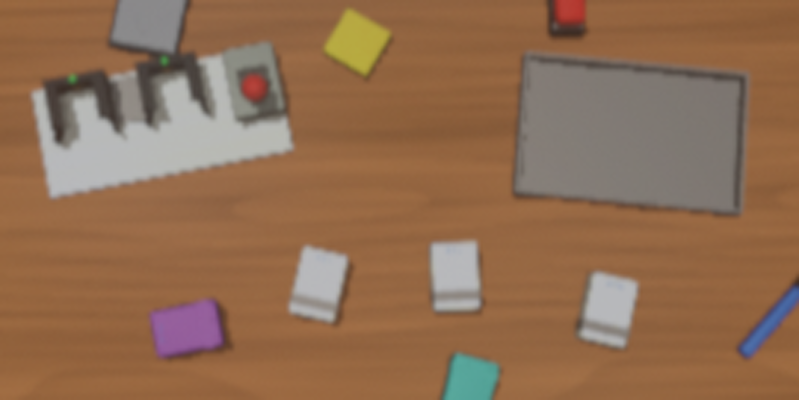

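```bash
cat >> h.py <<'E'
def pose(p,yaw,tilt=0,d=0.):
    """tool y along world heading yaw (deg), tilted about tool y (deg); p lies d behind the TCP"""
    c,s_=np.cos(np.radians(yaw)),np.sin(np.radians(yaw))
    y=np.array([c,s_,0]); z=np.array([0,0,-1.]); x=np.cross(y,z)
    R=np.c_[x,y,z]@Ro.from_euler("y",tilt,degrees=True).as_matrix()
    return np.array(p)+d*R[:,2],Ro.from_matrix(R)
def plan(wps,vmax=.045,wmax=.17,start=None):
    """wps: list of (pos,Rot[,vmax]); prints rows from the measured pose"""
    st=r.get_state(); p,R=start or (st["tool_pos"],Ro.from_quat(st["eef_rot"]))
    T=[];W=[]
    for wp in wps:
        v=wp[2] if len(wp)>2 else vmax
        q,S=wp[:2]; w=(R.inv()*S).as_rotvec(); n=int(max(np.ceil(np.linalg.norm(q-p)/v),np.ceil(np.linalg.norm(w)/wmax),1))
        p0,R0=p,R
        for i in range(1,n+1):
            pt=p0+(q-p0)*i/n; Rt=R0*Ro.from_rotvec(w*i/n)
            t=np.round(R.inv().apply(pt-p),4); u=np.round((R.inv()*Rt).as_rotvec(),3)
            T.append((t+0.).tolist()); W.append((u+0.).tolist()); p=p+R.apply(t); R=R*Ro.from_rotvec(u)
    for i in range(0,len(T),10): print('T',str(T[i:i+10]).replace(' ',''),'\nW',str(W[i:i+10]).replace(' ',''))
def st():
    s=r.get_state(); R=Ro.from_quat(s["eef_rot"]).as_matrix(); 
    print("t",round(s["clock"],2),"p",s["tool_pos"].round(4),"yaw",np.degrees(np.arctan2(R[1,1],R[0,1])).round(1),"tilt",np.degrees(np.arctan2(-R[2,0],-R[2,2])).round(1),"q",s["q"].round(2),"op",round(s["opening"]*88,1),"F",s["contact_force"].round(1))
E
python3 - <<'E'
from h import *
st()
a=[.4488,-.0765]
plan([pose([.45,-.08,.2],2.2), pose([.45,-.08,.2],2.2,-40)])
E
```

```text
t 0.1 p [ 0.1826 -0.5971  0.238 ] yaw -73.0 tilt 0.0 q [ 1.31  0.69 -0.19  1.57  0.16  0.9  -0.22] op 87.9 F [ 0.  -1.   0.2]
T [[0.0313,-0.032,0.003],[0.0344,-0.0287,0.0029],[0.0371,-0.0251,0.003],[0.0394,-0.0212,0.003],[0.0414,-0.0171,0.003],[0.0429,-0.0129,0.0029],[0.044,-0.0085,0.0029],[0.0446,-0.004,0.003],[0.0447,0.0005,0.0029],[0.0445,0.005,0.0029]] 
W [[0.0,0.0,-0.101],[0.0,0.0,-0.101],[0.0,0.0,-0.101],[0.0,0.0,-0.101],[0.0,0.0,-0.101],[-0.001,-0.001,-0.101],[0.0,0.0,-0.101],[0.0,0.0,-0.101],[0.0,0.0,-0.1],[0.0,0.0,-0.101]]
T [[0.0438,0.0094,0.0029],[0.0426,0.0138,0.0029],[0.041,0.0181,0.0029],[0.0,0.0,0.0],[0.0,0.0,0.0],[0.0,0.0,0.0],[0.0,0.0,0.0],[0.0,0.0,0.0]] 
W [[0.0,0.0,-0.101],[0.0,0.0,-0.101],[-0.001,0.0,-0.101],[0.0,-0.14,0.0],[0.0,-0.139,0.0],[0.0,-0.14,0.0],[0.0,-0.14,0.0],[0.0,-0.139,0.0]]
```

Call:
{"fn": "servo_tool", "kwargs": {
  "translation": [
    [0.0313,-0.032,0.003],
    [0.0344,-0.0287,0.003],
    [0.0371,-0.0251,0.003],
    [0.0394,-0.0212,0.003],
    [0.0414,-0.0171,0.003],
    [0.0429,-0.0129,0.003],
    [0.044,-0.0085,0.003],
    [0.0446,-0.004,0.003],
    [0.0447,0.0005,0.003],
    [0.0445,0.005,0.003]
  ],
  "turn": [
    [0,0,-0.101],
    [0,0,-0.101],
    [0,0,-0.101],
    [0,0,-0.101],
    [0,0,-0.101],
    [0,0,-0.101],
    [0,0,-0.101],
    [0,0,-0.101],
    [0,0,-0.101],
    [0,0,-0.101]
  ],
  "grip": 1
}}

```text
clock: 1.35
tool_pos: [0.389, -0.1987, 0.2085]
eef_rot: [0.793, 0.609, -0.0, -0.0]
contact_force: [0.7, -0.6, 0.3]
opening: 1.0
finger_force: 0.0
```

Call:
{"fn": "servo_tool", "kwargs": {
  "translation": [
    [0.0438,0.0094,0.003],
    [0.0426,0.0138,0.003],
    [0.041,0.0181,0.003],
    [0,0,0],
    [0,0,0],
    [0,0,0],
    [0,0,0],
    [0,0,0],
    [0,0,0]
  ],
  "turn": [
    [0,0,-0.101],
    [0,0,-0.101],
    [0,0,-0.101],
    [0,-0.14,0],
    [0,-0.14,0],
    [0,-0.14,0],
    [0,-0.14,0],
    [0,-0.14,0],
    [0,0,0]
  ]
}}

```text
clock: 2.48
tool_pos: [0.4505, -0.0775, 0.1981]
eef_rot: [0.649, 0.68, -0.237, 0.247]
contact_force: [-0.9, 0.2, -0.7]
opening: 0.998
finger_force: 0.0
```

```bash
python3 -c "
from h import *; st()"
```

```text
t 2.48 p [ 0.4505 -0.0775  0.1981] yaw 2.6 tilt 40.0 q [-0.42  0.7   0.05  2.16  0.94  0.8  -1.18] op 87.8 F [-0.9  0.2 -0.7]
```

```bash
sed -i 's/np.arctan2(-R\[2,0\]/np.arctan2(R[2,0]/' h.py; python3 - <<'E'
from h import *
p=[.4488,-.0765,.015]
plan([pose([.45,-.08,.2],2.2,0),pose([.4488,-.0765,.015],2.2,38,-.07),(*pose(p,2.2,38,.008),.03)])
E
```

```text
T [[-0.0006,-0.0001,0.0],[-0.0006,-0.0002,0.0],[-0.0006,-0.0001,-0.0002],[-0.0006,-0.0001,-0.0002],[-0.0005,-0.0002,-0.0003],[-0.0099,-0.0002,0.0324],[-0.0152,-0.0003,0.0304],[-0.0199,-0.0002,0.0275],[-0.0242,-0.0003,0.0238],[0.0,0.0,0.026]] 
W [[0.0,0.14,0.002],[0.0,0.139,0.001],[0.0,0.14,0.002],[0.0,0.14,0.001],[0.0,0.14,0.002],[0.0,0.166,0.0],[0.0,0.165,0.0],[0.0,0.166,0.0],[0.0,0.166,0.0],[0.0,0.0,0.0]]
T [[0.0,0.0,0.026],[0.0,0.0,0.026]] 
W [[0.0,0.0,0.0],[0.0,0.0,0.0]]
```

Call:
{"fn": "servo_tool", "kwargs": {
  "translation": [
    [-0.0006,0,0],
    [-0.0006,0,0],
    [-0.0006,0,0],
    [-0.0006,0,0],
    [-0.0005,0,0],
    [-0.01,0,0.0324],
    [-0.0152,0,0.0304],
    [-0.0199,0,0.0275],
    [-0.0242,0,0.0238],
    [0,0,0]
  ],
  "turn": [
    [0,0.14,0.002],
    [0,0.14,0.001],
    [0,0.14,0.002],
    [0,0.14,0.001],
    [0,0.14,0.002],
    [0,0.166,0],
    [0,0.166,0],
    [0,0.166,0],
    [0,0.166,0],
    [0,0,0]
  ]
}}

```text
clock: 3.72
tool_pos: [0.4478, -0.1276, 0.0642]
eef_rot: [0.663, 0.673, 0.228, -0.237]
contact_force: [0.6, 0.3, 0.7]
opening: 0.996
finger_force: 0.0
```

```bash
python3 - <<'E'
from h import *
st(); print(packs(optics.snapshot("top")))
p=[.4488,-.0765,.015]
plan([(*pose(p,2.2,38,.008),.03)])
E
```

```text
t 3.73 p [ 0.4478 -0.1276  0.0642] yaw 1.0 tilt 38.5 q [ 1.    1.14 -0.82  1.87  0.22  0.68  0.26] op 87.6 F [0.6 0.3 0.7]
[(0.4491, -0.0765, 1.7, 0.0634, 0.0451), (0.7692, 0.0126, 88.8, 0.0526, 0.0515), (0.4439, 0.0536, -15.1, 0.0635, 0.0437), (0.643, 0.113, 10.5, 0.0688, 0.0492)]
T [[0.0016,-0.0001,0.0268],[0.0016,0.0,0.0269],[0.0016,0.0001,0.0268]] 
W [[0.003,-0.001,-0.004],[0.003,-0.001,-0.004],[0.003,-0.002,-0.004]]
```

Call:
{"fn": "servo_tool", "kwargs": {
  "translation": [
    [0.0016,0,0.0268],
    [0.0016,0,0.0268],
    [0.0016,0,0.0268],
    [0,0,0]
  ],
  "turn": [
    [0.003,-0.001,-0.004],
    [0.003,-0.001,-0.004],
    [0.003,-0.001,-0.004],
    [0,0,0]
  ]
}}

```text
clock: 4.28
tool_pos: [0.451, -0.0681, 0.0145]
eef_rot: [0.65, 0.688, 0.225, -0.231]
contact_force: [-0.2, -0.5, 0.3]
opening: 1.004
finger_force: 0.0
```

Call:
{"fn": "servo_tool", "kwargs": {
  "translation": [
    [0,0,0],
    [0,0,0],
    [0,0,0],
    [0,0,0],
    [0,0,0],
    [0,0,0]
  ],
  "turn": [
    [0,0,0],
    [0,0,0],
    [0,0,0],
    [0,0,0],
    [0,0,0],
    [0,0,0]
  ],
  "grip": 0,
  "grip_force": 20
}}

```text
clock: 5.03
tool_pos: [0.4503, -0.0704, 0.0116]
eef_rot: [0.653, 0.684, 0.225, -0.233]
contact_force: [-1.4, -3.9, 8.6]
opening: 0.725
finger_force: 20.0
```

```bash
python3 - <<'E'
from h import *
st()
S=[.53,-.03]; d=.008
plan([pose([.49,-.06,.10],2,38,d),pose([*S,.075],2,-52,d),(*pose([*S,.024],2,-52,d),.02)])
E
```

```text
t 5.03 p [ 0.4503 -0.0704  0.0116] yaw 2.6 tilt 37.8 q [ 0.89  1.21 -0.76  1.94  0.27  0.49  0.22] op 63.8 F [-1.4 -3.9  8.6]
T [[0.0203,0.0135,-0.0188],[0.0204,0.0134,-0.0188],[0.0205,0.0134,-0.0187],[-0.0001,0.0041,0.0029],[0.0004,0.0041,0.0029],[0.0008,0.0041,0.0028],[0.0013,0.0041,0.0027],[0.0016,0.0041,0.0024],[0.002,0.0041,0.0022],[0.0023,0.0041,0.0017]] 
W [[-0.001,0.001,0.004],[-0.002,0.001,0.003],[-0.001,0.001,0.004],[0.0,-0.157,0.0],[0.0,-0.157,0.0],[0.0,-0.157,0.0],[0.0,-0.157,0.0],[0.0,-0.157,0.0],[0.0,-0.158,0.0],[0.0,-0.157,0.0]]
T [[0.0026,0.0041,0.0014],[0.0028,0.0041,0.001],[0.0029,0.0041,0.0006],[0.0134,0.0,0.0105],[0.0134,0.0,0.0104],[0.0133,0.0,0.0105]] 
W [[0.0,-0.157,0.0],[0.0,-0.157,0.0],[0.0,-0.157,0.0],[0.0,0.0,0.0],[0.0,0.0,0.0],[0.0,0.0,0.0]]
```

Call:
{"fn": "servo_tool", "kwargs": {
  "translation": [
    [0.0203,0.0135,-0.0188],
    [0.0204,0.0134,-0.0188],
    [0.0205,0.0134,-0.0188],
    [0,0.0041,0.0029],
    [0.0004,0.0041,0.0029],
    [0.0008,0.0041,0.0028],
    [0.0013,0.0041,0.0027],
    [0.0016,0.0041,0.0024],
    [0.002,0.0041,0.0022],
    [0.0023,0.0041,0.0017]
  ],
  "turn": [
    [-0.001,0.001,0.004],
    [-0.002,0.001,0.003],
    [-0.001,0.001,0.004],
    [0,-0.157,0],
    [0,-0.157,0],
    [0,-0.157,0],
    [0,-0.157,0],
    [0,-0.157,0],
    [0,-0.157,0],
    [0,-0.157,0]
  ]
}}

```text
clock: 6.28
tool_pos: [0.5184, -0.0401, 0.0769]
eef_rot: [0.678, 0.703, -0.149, 0.156]
contact_force: [0.2, -0.3, -1.9]
opening: 0.721
finger_force: 20.0
```

Call:
{"fn": "servo_tool", "kwargs": {
  "translation": [
    [0.0026,0.0041,0.0014],
    [0.0028,0.0041,0.001],
    [0.0029,0.0041,0.0006],
    [0,0,0],
    [0,0,0]
  ],
  "turn": [
    [0,-0.157,0],
    [0,-0.157,0],
    [0,-0.157,0],
    [0,0,0],
    [0,0,0]
  ]
}}

```text
clock: 6.9
tool_pos: [0.5294, -0.0368, 0.0699]
eef_rot: [0.626, 0.647, -0.303, 0.313]
contact_force: [-0.5, -0.7, -1.3]
opening: 0.722
finger_force: 20.0
```

```bash
python3 - <<'E'
from h import *
st()
S=[.53,-.03]; d=.008
plan([(*pose([*S,.024],2,-52,d),.02)])
s=optics.snapshot("side"); cv2.imwrite("pics/s1.png",cv2.resize(s["img"][80:300,120:400,::-1],None,fx=2.7,fy=2.7))
E
```

```text
t 6.9 p [ 0.5294 -0.0368  0.0699] yaw 1.9 tilt -51.6 q [-0.79  1.19  0.57  1.89  0.5   0.61 -0.89] op 63.5 F [-0.5 -0.7 -1.3]
T [[0.0134,0.0003,0.0104],[0.0134,0.0003,0.0104],[0.0135,0.0003,0.0103]] 
W [[-0.001,-0.002,0.0],[0.0,-0.002,0.0],[-0.001,-0.002,0.0]]
```

View pics/s1.png

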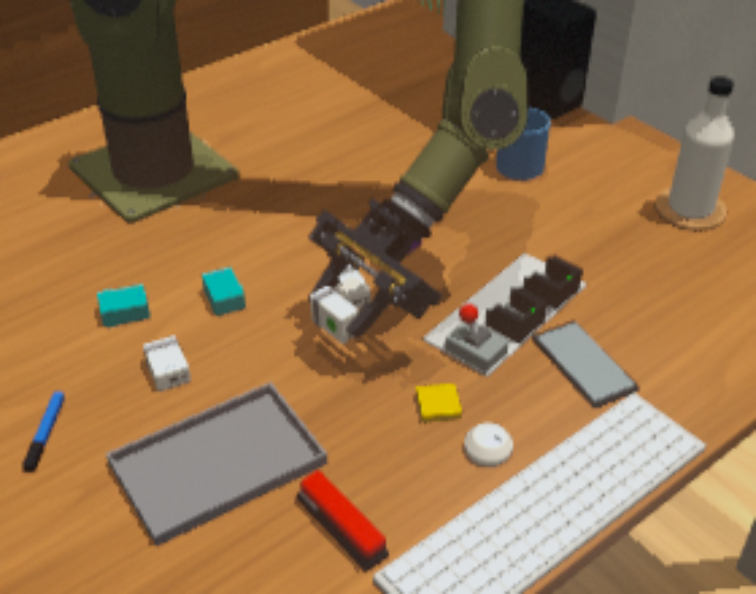

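Crop shows the held pack with a green dot at about (330,323), facing −y. P3 sits close behind the gripper, so I set the pack down a bit further out and to the right.

```bash
python3 - <<'E'
from h import *
S=[.56,-.075]; d=.008
plan([pose([*S,.075],2,-52,d),(*pose([*S,.024],2,-52,d),.02)])
E
```

```text
T [[-0.0137,0.0147,0.0178],[-0.0136,0.0146,0.0178],[0.0134,0.0,0.0105],[0.0134,0.0,0.0104],[0.0134,0.0,0.0105]] 
W [[-0.001,-0.003,-0.001],[-0.002,-0.004,-0.001],[0.0,0.0,0.0],[0.0,0.0,0.0],[0.0,0.0,0.0]]
```

Call:
{"fn": "servo_tool", "kwargs": {
  "translation": [
    [-0.0137,0.0147,0.0178],
    [-0.0137,0.0147,0.0178],
    [0.0134,0,0.0105],
    [0.0134,0,0.0105],
    [0.0134,0,0.0105],
    [0,0,0],
    [0,0,0]
  ],
  "turn": [
    [-0.001,-0.003,-0.001],
    [-0.001,-0.003,-0.001],
    [0,0,0],
    [0,0,0],
    [0,0,0],
    [0,0,0],
    [0,0,0]
  ]
}}

```text
clock: 7.82
tool_pos: [0.5603, -0.0788, 0.0168]
eef_rot: [0.623, 0.648, -0.305, 0.315]
contact_force: [-0.4, 0.1, -1.9]
opening: 0.722
finger_force: 20.0
```

```bash
python3 - <<'E'
from h import *
st()
S=[.56,-.075]; d=.008
plan([(*pose([*S,.022],2,-52,d),.02)])
E
```

```text
t 7.83 p [ 0.5603 -0.0788  0.0168] yaw 2.2 tilt -52.0 q [-0.71  1.31  0.58  1.81  0.53  0.54 -0.9 ] op 63.6 F [-0.4  0.1 -1.9]
T [[-0.0018,-0.0002,0.0018]] 
W [[0.002,0.001,0.004]]
```

Call:
{"fn": "servo_tool", "kwargs": {
  "translation": [
    [0.0016,0,0.0012],
    [0,0,0],
    [0.0012,0,0.001],
    [0,0,0]
  ],
  "turn": [
    [0,0,0],
    [0,0,0],
    [0,0,0],
    [0,0,0]
  ]
}}

```text
clock: 8.32
tool_pos: [0.5608, -0.0798, 0.0152]
eef_rot: [0.623, 0.647, -0.305, 0.316]
contact_force: [-1.0, 3.0, 4.5]
opening: 0.727
finger_force: 20.0
```

```bash
python3 - <<'E'
from h import *
st()
p=r.get_state()["tool_pos"]; R=Ro.from_quat(r.get_state()["eef_rot"])
c=p-.008*R.as_matrix()[:,2]; print(c)
plan([(p-.07*R.as_matrix()[:,2],R),pose([c[0],c[1],.13],2,-5),pose([c[0],c[1],.022],2,38,-.07),(*pose([c[0],c[1],.022],2,38,.008),.03)])
E
```

```text
t 8.32 p [ 0.5608 -0.0798  0.0152] yaw 2.2 tilt -52.2 q [-0.71  1.31  0.58  1.81  0.53  0.54 -0.9 ] op 64.0 F [-1.   3.   4.5]
[ 0.56056162 -0.0735221   0.02008096]
T [[0.0,0.0,-0.035],[0.0,0.0,-0.035],[-0.0174,0.0,-0.0011],[-0.0169,0.0,-0.0039],[-0.0161,0.0,-0.0066],[-0.0148,0.0,-0.0092],[-0.013,0.0,-0.0115],[-0.0077,0.0,0.0113],[-0.0092,0.0,0.01],[-0.0107,0.0,0.0085]] 
W [[0.0,0.0,0.0],[0.0,0.0,0.0],[0.0,0.165,0.001],[0.0,0.164,0.0],[0.0,0.165,0.001],[0.0,0.165,0.001],[0.001,0.164,0.0],[0.0,0.15,0.0],[0.0,0.15,0.0],[0.0,0.15,0.0]]
T [[-0.0118,0.0,0.0068],[-0.0127,0.0,0.005],[0.0,0.0,0.026],[0.0,0.0,0.026],[0.0,0.0,0.026]] 
W [[-0.001,0.151,0.0],[0.0,0.15,0.0],[0.0,0.0,0.0],[0.0,0.0,0.0],[0.0,0.0,0.0]]
```

Call:
{"fn": "servo_tool", "kwargs": {
  "translation": [
    [0,0,0],
    [0,0,0],
    [0,0,0],
    [0,0,-0.035],
    [0,0,-0.035],
    [-0.0174,0,-0.0011],
    [-0.0169,0,-0.004],
    [-0.0161,0,-0.0066],
    [-0.0148,0,-0.0092],
    [-0.013,0,-0.0115]
  ],
  "turn": [
    [0,0,0],
    [0,0,0],
    [0,0,0],
    [0,0,0],
    [0,0,0],
    [0,0.165,0],
    [0,0.165,0],
    [0,0.165,0],
    [0,0.165,0],
    [0,0.165,0]
  ],
  "grip": 1
}}

```text
clock: 9.57
tool_pos: [0.5606, -0.0738, 0.1301]
eef_rot: [0.693, 0.72, -0.028, 0.029]
contact_force: [0.8, 0.9, -1.5]
opening: 1.003
finger_force: 0.0
```

Call:
{"fn": "servo_tool", "kwargs": {
  "translation": [
    [-0.0077,0,0.0113],
    [-0.0092,0,0.01],
    [-0.0107,0,0.0085],
    [-0.0118,0,0.0068],
    [-0.0127,0,0.005],
    [0,0,0],
    [0,0,0]
  ],
  "turn": [
    [0,0.15,0],
    [0,0.15,0],
    [0,0.15,0],
    [0,0.15,0],
    [0,0.15,0],
    [0,0,0],
    [0,0,0]
  ]
}}

```text
clock: 10.45
tool_pos: [0.5622, -0.1143, 0.0767]
eef_rot: [0.655, 0.682, 0.226, -0.236]
contact_force: [0.6, 0.7, -0.0]
opening: 0.998
finger_force: 0.0
```

```bash
python3 - <<'E'
from h import *
st()
c=[.5605,-.0735]
s=optics.snapshot("top"); print(packs(s,.044),packs(s))
plan([(*pose([c[0],c[1],.022],2,38,.008),.03)])
E
```

```text
t 10.45 p [ 0.5622 -0.1143  0.0767] yaw 2.3 tilt 38.1 q [ 0.79  1.12 -0.69  1.58  0.01  0.84  0.38] op 87.8 F [ 0.6  0.7 -0. ]
[(0.4138, -0.2182, -16.5, 0.0623, 0.0438), (0.5605, -0.0763, 3.5, 0.065, 0.0314), (0.4434, 0.0538, -15.1, 0.0621, 0.0426), (0.6404, 0.1124, 11.2, 0.0669, 0.048)] [(0.4145, -0.2199, -14.3, 0.0652, 0.0465), (0.7696, 0.0118, 61.4, 0.0526, 0.0525), (0.4439, 0.0536, -15.1, 0.0636, 0.0437), (0.6419, 0.1128, 10.5, 0.071, 0.0492)]
T [[-0.0009,-0.0001,0.0255],[-0.001,-0.0002,0.0255],[-0.0009,-0.0002,0.0255]] 
W [[-0.001,-0.001,0.002],[-0.002,0.0,0.002],[-0.001,-0.001,0.002]]
```

Call:
{"fn": "servo_tool", "kwargs": {
  "translation": [
    [-0.0016,0,0.0249],
    [-0.0016,0,0.0249],
    [-0.0016,0,0.0249],
    [0,0,0]
  ],
  "turn": [
    [-0.001,0,0.002],
    [-0.001,0,0.002],
    [-0.001,0,0.002],
    [0,0,0]
  ]
}}

```text
clock: 11.0
tool_pos: [0.56, -0.0702, 0.0153]
eef_rot: [0.656, 0.681, 0.226, -0.237]
contact_force: [0.2, 0.3, 0.0]
opening: 1.001
finger_force: 0.0
```

Call:
{"fn": "servo_tool", "kwargs": {
  "translation": [
    [0,0,0],
    [0,0,0],
    [0,0,0],
    [0,0,0],
    [0,0,0]
  ],
  "turn": [
    [0,0,0],
    [0,0,0],
    [0,0,0],
    [0,0,0],
    [0,0,0]
  ],
  "grip": 0
}}

```text
clock: 11.62
tool_pos: [0.5611, -0.0744, 0.0148]
eef_rot: [0.658, 0.678, 0.227, -0.235]
contact_force: [-2.1, -2.4, 6.1]
opening: 0.724
finger_force: 20.0
```

```bash
python3 - <<'E'
from h import *
st(); d=.008
S=[.56,-.075]
plan([pose([*S,.09],2,38,d),pose([*S,.075],2,-52,d),(*pose([*S,.02],2,-52,d),.02)])
E
```

```text
t 11.62 p [ 0.5611 -0.0744  0.0148] yaw 1.8 tilt 38.1 q [ 0.73  1.21 -0.67  1.64  0.03  0.68  0.37] op 63.7 F [-2.1 -2.4  6.1]
T [[0.023,-0.0006,-0.0257],[0.0229,-0.0006,-0.0258],[-0.0017,0.0,0.0004],[-0.0017,0.0,0.0006],[-0.0015,0.0,0.0009],[-0.0013,0.0,0.0011],[-0.0012,0.0,0.0014],[-0.0009,0.0,0.0015],[-0.0007,0.0,0.0016],[-0.0005,0.0,0.0017]] 
W [[0.001,-0.001,-0.002],[0.0,-0.001,-0.002],[0.0,-0.157,0.0],[0.0,-0.157,0.0],[0.0,-0.157,0.0],[0.0,-0.157,0.0],[0.0,-0.158,0.0],[0.0,-0.157,0.0],[0.0,-0.157,0.0],[0.0,-0.157,0.0]]
T [[-0.0001,0.0,0.0017],[0.0001,0.0,0.0018],[0.0144,0.0,0.0113],[0.0145,0.0,0.0113],[0.0144,0.0,0.0113]] 
W [[0.0,-0.157,0.0],[0.0,-0.157,0.0],[0.0,0.0,0.0],[0.0,0.0,0.0],[0.0,0.0,0.0]]
```

Call:
{"fn": "servo_tool", "kwargs": {
  "translation": [
    [0.023,0,-0.0257],
    [0.023,0,-0.0257],
    [-0.0017,0,0.0004],
    [-0.0017,0,0.0006],
    [-0.0015,0,0.0009],
    [-0.0013,0,0.0011],
    [-0.0012,0,0.0014],
    [-0.0009,0,0.0015],
    [-0.0007,0,0.0016],
    [-0.0005,0,0.0017]
  ],
  "turn": [
    [0,-0.001,-0.002],
    [0,-0.001,-0.002],
    [0,-0.157,0],
    [0,-0.157,0],
    [0,-0.157,0],
    [0,-0.157,0],
    [0,-0.157,0],
    [0,-0.157,0],
    [0,-0.157,0],
    [0,-0.157,0]
  ]
}}

```text
clock: 12.88
tool_pos: [0.5613, -0.0769, 0.0722]
eef_rot: [0.664, 0.688, -0.203, 0.212]
contact_force: [-0.3, -0.7, -2.4]
opening: 0.724
finger_force: 20.0
```

Call:
{"fn": "servo_tool", "kwargs": {
  "translation": [
    [0,0,0.0017],
    [0,0,0.0018],
    [0.0144,0,0.0113],
    [0.0144,0,0.0113],
    [0.0144,0,0.0113],
    [0,0,0],
    [0.0008,0,0.0006],
    [0,0,0]
  ],
  "turn": [
    [0,-0.157,0],
    [0,-0.157,0],
    [0,0,0],
    [0,0,0],
    [0,0,0],
    [0,0,0],
    [0,0,0],
    [0,0,0]
  ]
}}

```text
clock: 13.88
tool_pos: [0.5609, -0.0806, 0.0136]
eef_rot: [0.625, 0.647, -0.304, 0.315]
contact_force: [0.4, -0.1, -0.6]
opening: 0.721
finger_force: 20.0
```

```bash
python3 - <<'E'
from h import *
st()
E
```

```text
t 13.88 p [ 0.5609 -0.0806  0.0136] yaw 1.9 tilt -51.9 q [-0.75  1.34  0.66  1.81  0.38  0.5  -0.76] op 63.5 F [ 0.4 -0.1 -0.6]
```

Call:
{"fn": "servo_tool", "kwargs": {
  "translation": [
    [0.0012,0,0.0009],
    [0,0,0],
    [0,0,0],
    [0,0,0],
    [0,0,0],
    [0,0,-0.035],
    [0,0,-0.035],
    [0,0,-0.04],
    [0,0,-0.04]
  ],
  "turn": [
    [0,0,0],
    [0,0,0],
    [0,0,0],
    [0,0,0],
    [0,0,0],
    [0,0,0],
    [0,0,0],
    [0,0.1,0],
    [0,0.1,0]
  ],
  "grip": 1
}}

```text
clock: 15.0
tool_pos: [0.5567, 0.0366, 0.1077]
eef_rot: [0.651, 0.676, -0.24, 0.248]
contact_force: [0.5, -0.2, -0.4]
opening: 0.999
finger_force: 0.0
```

```bash
python3 - <<'E'
from h import *
st()
s=optics.snapshot("top");np.savez("top1.npz",**s);print(packs(s)); cv2.imwrite("pics/t1.png",cv2.resize(s["img"][110:260,150:420,::-1],None,fx=2.96,fy=2.96,interpolation=cv2.INTER_CUBIC))
plan([pose([.545,-.075,.13],-80)])
E
```

```text
t 15.0 p [0.5567 0.0366 0.1077] yaw 2.1 tilt -40.3 q [-0.78  1.04  0.53  1.78  0.29  0.7  -0.64] op 87.9 F [ 0.5 -0.2 -0.4]
[(0.4144, -0.2199, -14.3, 0.0642, 0.0465), (0.5607, -0.0739, 2.5, 0.0652, 0.0449), (0.7677, 0.0112, -1.2, 0.0545, 0.0497), (0.4435, 0.0537, -15.2, 0.0629, 0.0436)]
T [[-0.0097,-0.0019,0.0059],[-0.0101,-0.0002,0.0054],[-0.0104,0.0014,0.0047],[-0.0103,0.0031,0.0041],[-0.01,0.0047,0.0033],[-0.0094,0.0061,0.0025],[-0.0086,0.0074,0.0016],[-0.0075,0.0086,0.0007],[-0.0063,0.0096,-0.0001],[-0.005,0.0103,-0.0009]] 
W [[0.05,0.057,0.137],[0.051,0.056,0.136],[0.05,0.057,0.137],[0.05,0.057,0.137],[0.051,0.056,0.136],[0.05,0.057,0.137],[0.051,0.057,0.137],[0.05,0.056,0.136],[0.05,0.057,0.137],[0.051,0.057,0.137]]
```

View pics/t1.png

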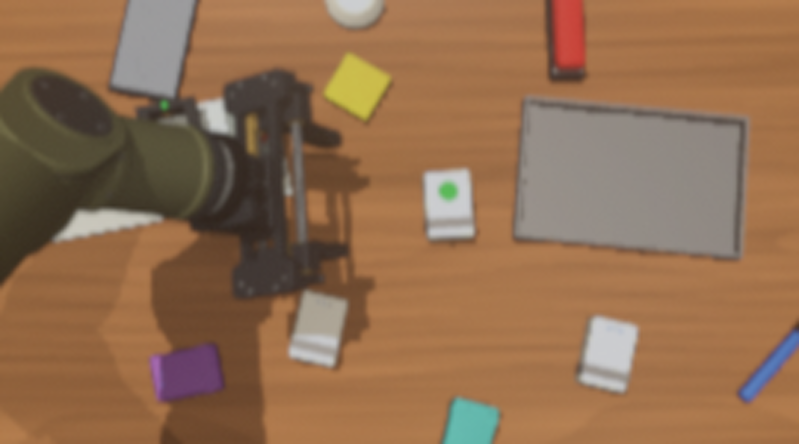

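P2 lies mark up with its green dot at crop (448,190). Now I refine the dock pose.

```bash
python3 - <<'E'
from h import *
s=dict(np.load("top0.npz")); hsv=cv2.cvtColor(s["img"],cv2.COLOR_RGB2HSV)
m=((hsv[...,1]<60)&(hsv[...,2]>130)).astype(np.uint8); w=np.zeros_like(m); w[130:198,155:255]=m[130:198,155:255]
c=max(cv2.findContours(w,cv2.RETR_EXTERNAL,cv2.CHAIN_APPROX_NONE)[0],key=cv2.contourArea)
W=ray(s,c[:,0],.004)[:,:2]
th=np.radians(10.5)
for k in range(4):
    ex=np.array([np.cos(th),np.sin(th)]); ey=np.array([-ex[1],ex[0]])
    X,Y=W@ex,W@ey
    n=(X<np.percentile(X,1)+.006)&(Y>Y.min()+.015)&(Y<Y.max()-.015)
    vx,vy,x0,y0=cv2.fitLine(W[n].astype(np.float32),cv2.DIST_HUBER,0,.01,.01).ravel()
    th=np.arctan(-vx/vy) if abs(vy)>0 else th
near=np.median(X[n]); a=X<near+.03
L=np.median(np.sort(Y[a])[-8:]); Rr=np.median(np.sort(Y[a])[:8]); print("yaw",np.degrees(th),"near",near,"L,R",L,Rr,"width",L-Rr)
half=.5*1.15/417
near-=half*.6; yc=(L+Rr)/2
o=ex*(near+.059)+ey*(yc+.0285); print("origin",o)
for b in(.045,-.045): print("bay",o+ex*.008+ey*b)
# check: black bay walls at z .042
d=(hsv[...,2]<75); d[:, :160]=0; P=cloud(s)
dd=d&(P[...,2]>.035)&(P[...,2]<.055); dd[:130]=0; dd[176:]=0; dd[:,245:]=0
v,u=np.nonzero(dd); Q=ray(s,np.c_[u,v],.042)[:,:2]-o; q=np.c_[Q@ex,Q@ey]
k=(q[:,0]>.003)&(q[:,0]<.03); h,e=np.histogram(q[k,1],np.arange(-.09,.09,.003)); print([(round(x,3),int(y)) for x,y in zip(e,h) if y]); print("x range",q[:,0].min(),q[:,0].max())
E
```

```text
yaw 10.289288 near 0.5824231159910558 L,R 0.21479617113842858 -0.02792813446146373 width 0.2427243055998923
origin [0.60851435 0.23439524]
bay [0.60834787 0.28010051]
bay [0.62442352 0.19154785]
[(np.float64(-0.075), 3), (np.float64(-0.072), 5), (np.float64(-0.069), 1), (np.float64(-0.024), 3), (np.float64(0.012), 4), (np.float64(0.015), 10), (np.float64(0.018), 8), (np.float64(0.021), 1), (np.float64(0.063), 3), (np.float64(0.066), 7)]
x range 0.00069792653954441 0.04895147253316783
```

Call:
{"fn": "servo_tool", "kwargs": {
  "translation": [
    [-0.0097,-0.0019,0.0059],
    [-0.0101,0,0.0054],
    [-0.0104,0.0014,0.0047],
    [-0.0103,0.0031,0.0041],
    [-0.01,0.0047,0.0033],
    [-0.0094,0.0061,0.0025],
    [-0.0086,0.0074,0.0016],
    [-0.0075,0.0086,0.0007],
    [-0.0063,0.0096,0],
    [-0.005,0.0103,-0.0009]
  ],
  "turn": [
    [0.05,0.057,0.137],
    [0.05,0.057,0.137],
    [0.05,0.057,0.137],
    [0.05,0.057,0.137],
    [0.05,0.057,0.137],
    [0.05,0.057,0.137],
    [0.05,0.057,0.137],
    [0.05,0.057,0.137],
    [0.05,0.057,0.137],
    [0.05,0.057,0.137]
  ]
}}

```text
clock: 16.3
tool_pos: [0.5419, -0.0786, 0.1253]
eef_rot: [0.997, 0.083, -0.001, 0.004]
contact_force: [-0.4, -0.5, 0.4]
opening: 1.0
finger_force: 0.0
```

```bash
cat >> h.py <<'E'
DO=np.array([.6085,.2344]); DY=10.3
def dock(x,y):
    a=np.radians(DY); return DO+[x*np.cos(a)-y*np.sin(a),x*np.sin(a)+y*np.cos(a)]
E
python3 - <<'E'
from h import *
st()
g=[.5457,-.0746]; 
plan([pose([*g,.06],-87.5),(*pose([*g,.009],-87.5),.03)])
print("carry")
a=pose([*g,.009],-87.5)
plan([pose([*g,.07],-87.5),pose([*dock(-60,0)[:0],*dock(-.063,.045),.07],-79.7),(*pose([*dock(-.060,.045),.017],-79.7),.025)],start=a)
E
```

```text
t 16.3 p [ 0.5419 -0.0786  0.1253] yaw -80.4 tilt -0.2 q [-0.13  0.78  0.32  1.92 -0.45  0.51 -0.91] op 88.0 F [-0.4 -0.5  0.4]
T [[0.0023,-0.0019,0.0326],[0.0021,-0.002,0.0326],[0.0,0.0,0.0255],[0.0,0.0,0.0255]] 
W [[0.004,0.001,0.062],[0.004,0.001,0.061],[0.0,0.0,0.0],[0.0,0.0,0.0]]
carry
T [[0.0,0.0,-0.0305],[0.0,0.0,-0.0305],[0.001,-0.0428,0.0],[0.0016,-0.0427,0.0],[0.0025,-0.0427,0.0],[0.0031,-0.0426,0.0],[0.0039,-0.0426,0.0],[0.0046,-0.0425,0.0],[0.0053,-0.0424,0.0],[0.006,-0.0424,0.0]] 
W [[0.0,0.0,0.0],[0.0,0.0,0.0],[0.0,0.0,-0.017],[0.0,0.0,-0.017],[0.0,0.0,-0.017],[0.0,0.0,-0.017],[0.0,0.0,-0.017],[0.0,0.0,-0.017],[0.0,0.0,-0.017],[0.0,0.0,-0.017]]
T [[0.001,0.0,0.0177],[0.001,0.0,0.0176],[0.001,0.0,0.0177]] 
W [[0.0,0.0,0.0],[0.0,0.0,0.0],[0.0,0.0,0.0]]
```

Call:
{"fn": "servo_tool", "kwargs": {
  "translation": [
    [0.0023,-0.002,0.0326],
    [0.0021,-0.002,0.0326],
    [0,0,0.0255],
    [0,0,0.0255],
    [0,0,0]
  ],
  "turn": [
    [0.004,0.001,0.062],
    [0.004,0.001,0.062],
    [0,0,0],
    [0,0,0],
    [0,0,0]
  ]
}}

```text
clock: 16.92
tool_pos: [0.5441, -0.0737, 0.0075]
eef_rot: [1.0, 0.024, -0.003, 0.0]
contact_force: [-0.3, 0.3, -0.0]
opening: 1.0
finger_force: 0.0
```

Call:
{"fn": "servo_tool", "kwargs": {
  "translation": [
    [0,0,0],
    [0,0,0],
    [0,0,0],
    [0,0,0],
    [0,0,0]
  ],
  "turn": [
    [0,0,0],
    [0,0,0],
    [0,0,0],
    [0,0,0],
    [0,0,0]
  ],
  "grip": 0
}}

```text
clock: 17.55
tool_pos: [0.5459, -0.0735, 0.0093]
eef_rot: [1.0, 0.024, -0.001, 0.001]
contact_force: [-1.0, 0.4, 2.3]
opening: 0.499
finger_force: 19.9
```

Call:
{"fn": "servo_tool", "kwargs": {
  "translation": [
    [0,0,-0.0305],
    [0,0,-0.0305],
    [0.001,-0.0428,0],
    [0.0016,-0.0427,0],
    [0.0025,-0.0427,0],
    [0.0031,-0.0426,0],
    [0.0039,-0.0426,0],
    [0.0046,-0.0425,0],
    [0.0053,-0.0424,0],
    [0.006,-0.0424,0]
  ],
  "turn": [
    [0,0,0],
    [0,0,0],
    [0,0,-0.017],
    [0,0,-0.017],
    [0,0,-0.017],
    [0,0,-0.017],
    [0,0,-0.017],
    [0,0,-0.017],
    [0,0,-0.017],
    [0,0,-0.017]
  ]
}}

```text
clock: 18.8
tool_pos: [0.5366, 0.2699, 0.0694]
eef_rot: [0.996, 0.092, -0.001, 0.001]
contact_force: [0.5, -0.3, -1.4]
opening: 0.5
finger_force: 19.9
```

```bash
python3 - <<'E'
from h import *
st()
plan([(*pose([*dock(-.060,.045),.017],-79.7),.025)])
E
```

```text
t 18.8 p [0.5366 0.2699 0.0694] yaw -79.4 tilt -0.1 q [-0.76  0.94  0.39  1.78 -0.62  0.56 -1.36] op 44.0 F [ 0.5 -0.3 -1.4]
T [[0.0015,0.0009,0.0175],[0.0015,0.001,0.0175],[0.0015,0.0009,0.0174]] 
W [[0.0,0.001,0.002],[0.001,0.001,0.001],[0.0,0.0,0.002]]
```

Call:
{"fn": "servo_tool", "kwargs": {
  "translation": [
    [0.0015,0.001,0.0175],
    [0.0015,0.001,0.0175],
    [0.0015,0.001,0.0175],
    [0,0,0.002],
    [0,0,0],
    [0,0,0]
  ],
  "turn": [
    [0,0.001,0.002],
    [0,0.001,0.002],
    [0,0,0.002],
    [0,0,0],
    [0,0,0],
    [0,0,0]
  ]
}}

```text
clock: 19.55
tool_pos: [0.5424, 0.2664, 0.0157]
eef_rot: [0.996, 0.089, 0.001, 0.0]
contact_force: [-0.2, -0.0, -1.1]
opening: 0.498
finger_force: 19.9
```

```bash
python3 - <<'E'
from h import *
st()
s=optics.snapshot("side"); cv2.imwrite("pics/s2.png",cv2.resize(s["img"][130:260,240:400,::-1],None,fx=4.5,fy=4.5,interpolation=cv2.INTER_CUBIC))
plan([(*pose([*dock(-.030,.045),.0145],-79.7),.01)])
E
```

```text
t 19.55 p [0.5424 0.2664 0.0157] yaw -79.8 tilt 0.1 q [-0.71  1.02  0.33  1.77 -0.66  0.46 -1.33] op 43.8 F [-0.2 -0.  -1.1]
T [[0.0098,-0.0005,0.0004],[0.0098,-0.0006,0.0004],[0.0097,-0.0005,0.0004]] 
W [[0.0,0.0,-0.001],[0.0,-0.001,0.0],[0.0,0.0,-0.001]]
```

View pics/s2.png

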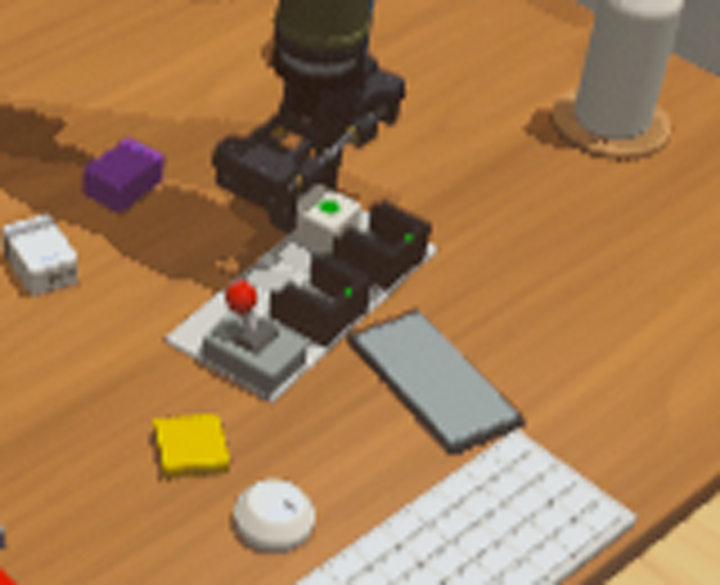

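The pack, green dot at crop (330,207), is held just before the +y bay's mouth and looks lined up. I slide it in while held.

Call:
{"fn": "servo_tool", "kwargs": {
  "translation": [
    [0.005,-0.0004,0.001],
    [0.005,-0.0004,0],
    [0.005,-0.0004,0],
    [0.005,-0.0004,0],
    [0.005,0,0],
    [0.004,0,0],
    [0,0,0]
  ],
  "turn": [
    [0,0,0],
    [0,0,0],
    [0,0,0],
    [0,0,0],
    [0,0,0],
    [0,0,0],
    [0,0,0]
  ]
}}

```text
clock: 20.48
tool_pos: [0.5708, 0.2731, 0.0142]
eef_rot: [0.996, 0.089, 0.0, 0.0]
contact_force: [-0.3, 1.1, -0.8]
opening: 0.497
finger_force: 19.9
```

```bash
python3 - <<'E'
from h import *
st()
p=r.get_state()["tool_pos"][:2]-DO; a=np.radians(DY); print("dock frame",p@[np.cos(a),np.sin(a)],p@[-np.sin(a),np.cos(a)])
E
```

```text
t 20.48 p [0.5708 0.2731 0.0142] yaw -79.8 tilt 0.1 q [-0.71  1.05  0.36  1.68 -0.64  0.53 -1.35] op 43.7 F [-0.3  1.1 -0.8]
dock frame -0.03021546162092769 0.04482599882681887
```

Call:
{"fn": "servo_tool", "kwargs": {
  "translation": [
    [0.004,0,0],
    [0.003,0,0],
    [0,0,0.001],
    [0,0,0]
  ],
  "turn": [
    [0,0,0],
    [0,0,0],
    [0,0,0],
    [0,0,0]
  ]
}}

```text
clock: 20.98
tool_pos: [0.5776, 0.2744, 0.0134]
eef_rot: [0.996, 0.089, 0.001, 0.0]
contact_force: [0.9, 0.6, 0.3]
opening: 0.49
finger_force: 19.9
```

Call:
{"fn": "servo_tool", "kwargs": {
  "translation": [
    [0,0,0],
    [0,0,0],
    [0,0,0],
    [0,0,-0.03],
    [0,0,-0.03],
    [-0.03,0,0],
    [-0.03,0,0],
    [0,0,0]
  ],
  "turn": [
    [0,0,0],
    [0,0,0],
    [0,0,0],
    [0,0,0],
    [0,0,0],
    [0,0,0],
    [0,0,0],
    [0,0,0]
  ],
  "grip": 1
}}

```text
clock: 21.98
tool_pos: [0.5155, 0.2636, 0.0731]
eef_rot: [0.996, 0.089, -0.001, 0.0]
contact_force: [0.5, -0.8, 0.1]
opening: 0.999
finger_force: 0.0
```

Call:
{"fn": "servo_tool", "kwargs": {
  "translation": [
    [0,0,0],
    [0,0,0],
    [0,0,0],
    [0,0,0],
    [0,0,0]
  ],
  "turn": [
    [0,0,0],
    [0,0,0],
    [0,0,0],
    [0,0,0],
    [0,0,0]
  ],
  "grip": 0
}}

```text
clock: 22.6
tool_pos: [0.5182, 0.2638, 0.0731]
eef_rot: [0.996, 0.089, 0.0, 0.0]
contact_force: [-0.4, 0.6, -0.2]
opening: 0.455
finger_force: 0.0
```

```bash
python3 - <<'E'
from h import *
st()
s=optics.snapshot("side"); cv2.imwrite("pics/s3.png",cv2.resize(s["img"][130:260,240:400,::-1],None,fx=4.5,fy=4.5,interpolation=cv2.INTER_CUBIC))
plan([(*pose([*dock(-.065,.045),.017],-79.7),.035),(*pose([*dock(-.053,.045),.017],-79.7),.01),(*pose([*dock(-.033,.045),.017],-79.7),.004)])
E
```

```text
t 22.6 p [0.5182 0.2638 0.0731] yaw -79.8 tilt 0.0 q [-0.76  0.91  0.38  1.84 -0.63  0.51 -1.35] op 40.0 F [-0.4  0.6 -0.2]
T [[0.0093,0.0,0.0281],[0.0093,0.0,0.028],[0.006,0.0,0.0],[0.006,0.0,0.0],[0.004,0.0,0.0],[0.004,0.0,0.0],[0.004,0.0,0.0],[0.004,0.0,0.0],[0.004,0.0,0.0]] 
W [[0.0,0.0,-0.001],[0.001,0.0,-0.001],[0.0,0.0,0.0],[0.0,0.0,0.0],[0.0,0.0,0.0],[0.0,0.0,0.0],[0.0,0.0,0.0],[0.0,0.0,0.0],[0.0,0.0,0.0]]
```

View pics/s3.png

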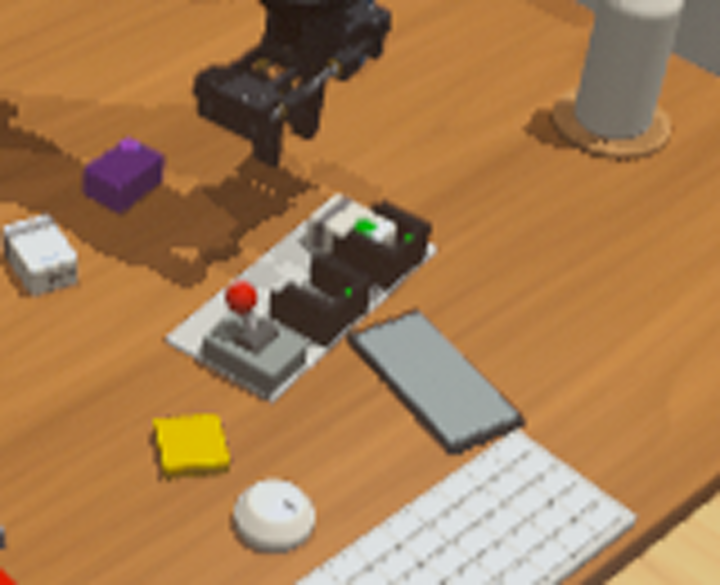

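The pack is part-way into the bay (dot at (366,227)). Next I push it home with shut fingers.

Call:
{"fn": "servo_tool", "kwargs": {
  "translation": [
    [0,0,0],
    [0,0,0],
    [0,0,0],
    [0,0,0],
    [0.0093,0,0.028],
    [0.0093,0,0.028],
    [0.006,0,0],
    [0.006,0,0]
  ],
  "turn": [
    [0,0,0],
    [0,0,0],
    [0,0,0],
    [0,0,0],
    [0,0,0],
    [0,0,0],
    [0,0,0],
    [0,0,0]
  ]
}}

```text
clock: 23.65
tool_pos: [0.549, 0.2692, 0.0179]
eef_rot: [0.996, 0.089, 0.001, 0.0]
contact_force: [-0.2, -0.2, -0.4]
opening: 0.005
finger_force: 0.0
```

Call:
{"fn": "servo_tool", "kwargs": {
  "translation": [
    [0.004,0,0],
    [0.004,0,0],
    [0.004,0,0],
    [0.004,0,0],
    [0.002,0,0],
    [0,0,0]
  ],
  "turn": [
    [0,0,0],
    [0,0,0],
    [0,0,0],
    [0,0,0],
    [0,0,0],
    [0,0,0]
  ]
}}

```text
clock: 24.4
tool_pos: [0.5665, 0.2724, 0.0172]
eef_rot: [0.996, 0.089, 0.001, 0.0]
contact_force: [0.1, 0.3, 0.4]
opening: 0.004
finger_force: 0.0
```

Call:
{"fn": "servo_tool", "kwargs": {
  "translation": [
    [0.001,0,0],
    [0.001,0,0],
    [0,0,0]
  ],
  "turn": [
    [0,0,0],
    [0,0,0],
    [0,0,0]
  ]
}}

```text
clock: 24.78
tool_pos: [0.5676, 0.2726, 0.0171]
eef_rot: [0.996, 0.089, -0.0, 0.0]
contact_force: [-1.1, 0.3, 0.8]
opening: 0.01
finger_force: 0.8
```

```bash
cat >> h.py <<'E'
def df(): 
    p=r.get_state()["tool_pos"][:2]-DO; a=np.radians(DY); print("dock frame",p@[np.cos(a),np.sin(a)],p@[-np.sin(a),np.cos(a)])
E
python3 -c "
from h import *; st(); df()"
```

```text
t 24.77 p [0.5676 0.2726 0.0171] yaw -79.8 tilt -0.0 q [-0.71  1.04  0.36  1.69 -0.64  0.53 -1.35] op 0.8 F [-1.1  0.3  0.8]
dock frame -0.03338957801704656 0.044942196072956984
```

Call:
{"fn": "servo_tool", "kwargs": {
  "translation": [
    [0.001,0,0],
    [0.001,0,0],
    [0,0,0]
  ],
  "turn": [
    [0,0,0],
    [0,0,0],
    [0,0,0]
  ]
}}

```text
clock: 25.15
tool_pos: [0.5676, 0.2726, 0.017]
eef_rot: [0.996, 0.089, -0.002, 0.0]
contact_force: [-5.8, -1.1, 4.8]
opening: 0.005
finger_force: 3.2
```

Call:
{"fn": "servo_tool", "kwargs": {
  "translation": [
    [0.001,0,0],
    [0.001,0,0],
    [0,0,0]
  ],
  "turn": [
    [0,0,0],
    [0,0,0],
    [0,0,0]
  ]
}}

```text
clock: 25.52
tool_pos: [0.5676, 0.2727, 0.0168]
eef_rot: [0.996, 0.089, -0.004, 0.001]
contact_force: [-10.7, -2.3, 8.3]
opening: 0.006
finger_force: 5.0
```

Call:
{"fn": "servo_tool", "kwargs": {
  "translation": [
    [0.001,0,0],
    [0.001,0,0],
    [0,0,0]
  ],
  "turn": [
    [0,0,0],
    [0,0,0],
    [0,0,0]
  ]
}}

```text
clock: 25.9
tool_pos: [0.5676, 0.2727, 0.0167]
eef_rot: [0.996, 0.089, -0.006, 0.001]
contact_force: [-12.9, -3.0, 11.3]
opening: 0.005
finger_force: 7.0
```

Call:
{"fn": "servo_tool", "kwargs": {
  "translation": [
    [-0.03,0,0],
    [0,0,-0.045],
    [0,0,-0.045],
    [0,0.04,-0.04],
    [0,0.05,0],
    [0,0.05,0]
  ],
  "turn": [
    [0,0,0],
    [0,0,0],
    [0,0,0],
    [0,0,0],
    [0,0,-0.15],
    [0,0,-0.15]
  ],
  "grip": 1
}}

```text
clock: 26.65
tool_pos: [0.5776, 0.1316, 0.1483]
eef_rot: [0.971, 0.24, 0.002, 0.001]
contact_force: [0.5, -0.2, -0.5]
opening: 0.663
finger_force: 0.0
```

```bash
python3 - <<'E'
from h import *
st()
s=optics.snapshot("top"); print(packs(s)); 
c=[.4437,.0537]; y=-15
plan([pose([c[0],c[1],.14],y,10),pose([*c,.015],y,38,-.07),(*pose([*c,.016],y,38,.008),.026)])
E
```

```text
t 26.65 p [0.5776 0.1316 0.1483] yaw -62.3 tilt 0.2 q [-0.51  0.8   0.36  1.77 -0.43  0.65 -0.99] op 58.4 F [ 0.5 -0.2 -0.5]
[(0.4144, -0.22, -14.3, 0.0642, 0.0464), (0.7677, 0.0127, -1.5, 0.0545, 0.0526), (0.4437, 0.054, -15.1, 0.0628, 0.0431)]
T [[-0.0254,-0.0006,0.0014],[-0.0251,-0.004,0.0008],[-0.0244,-0.0075,0.0001],[-0.023,-0.0107,-0.0004],[-0.0214,-0.0138,-0.0008],[-0.0192,-0.0167,-0.0012],[-0.0182,0.0,0.0204],[-0.0213,0.0,0.0172],[-0.0238,0.0,0.0136],[0.0002,0.0,0.0257]] 
W [[0.014,0.028,-0.138],[0.014,0.027,-0.139],[0.014,0.028,-0.138],[0.014,0.027,-0.138],[0.014,0.028,-0.138],[0.014,0.028,-0.139],[0.0,0.163,0.0],[0.0,0.163,0.0],[0.0,0.162,0.0],[0.0,0.0,0.0]]
T [[0.0002,0.0,0.0258],[0.0003,0.0001,0.0257]] 
W [[0.0,0.0,0.0],[0.0,0.0,0.0]]
```

Call:
{"fn": "servo_tool", "kwargs": {
  "translation": [
    [-0.0254,-0.0006,0.0014],
    [-0.0251,-0.004,0.0008],
    [-0.0244,-0.0075,0],
    [-0.023,-0.0107,-0.0004],
    [-0.0214,-0.0138,-0.0008],
    [-0.0192,-0.0167,-0.0012],
    [-0.0182,0,0.0204],
    [-0.0213,0,0.0172],
    [-0.0238,0,0.0136],
    [0,0,0]
  ],
  "turn": [
    [0.014,0.028,-0.138],
    [0.014,0.028,-0.138],
    [0.014,0.028,-0.138],
    [0.014,0.028,-0.138],
    [0.014,0.028,-0.138],
    [0.014,0.028,-0.138],
    [0,0.163,0],
    [0,0.163,0],
    [0,0.163,0],
    [0,0,0]
  ]
}}

```text
clock: 27.95
tool_pos: [0.4312, 0.0157, 0.078]
eef_rot: [0.766, 0.574, 0.216, -0.19]
contact_force: [-0.1, 0.6, 0.6]
opening: 0.997
finger_force: 0.0
```

```bash
python3 - <<'E'
from h import *
st()
c=[.4437,.0539]; y=-15
plan([(*pose([*c,.017],y,38,.008),.026)])
E
```

```text
t 27.95 p [0.4312 0.0157 0.078 ] yaw -15.5 tilt 33.3 q [ 0.69  0.99 -0.7   2.27 -0.4   0.04  0.37] op 87.7 F [-0.1  0.6  0.6]
T [[0.0002,0.0012,0.0202],[-0.0002,0.001,0.0203],[-0.0007,0.0008,0.0202],[-0.001,0.0007,0.0202]] 
W [[-0.007,0.02,-0.008],[-0.008,0.021,-0.009],[-0.007,0.02,-0.008],[-0.008,0.02,-0.008]]
```

```bash
python3 - <<'E'
from h import *
c=[.4437,.0539]; y=-15
plan([(*pose([*c,.015],y,27,-.06),.026),(*pose([*c,.017],y,27,.008),.026)])
E
```

```text
T [[0.0056,0.0024,0.015],[0.0003,0.0,0.0221],[0.0004,0.0,0.022],[0.0003,0.0,0.0221]] 
W [[-0.033,-0.111,-0.03],[0.0,0.0,0.0],[0.0,0.0,0.0],[0.0,0.0,0.0]]
```

Call:
{"fn": "servo_tool", "kwargs": {
  "translation": [
    [0.0056,0.0024,0.015],
    [0.0003,0,0.0221],
    [0,0,0],
    [0,0,0]
  ],
  "turn": [
    [-0.033,-0.111,-0.03],
    [0,0,0],
    [0,0,0],
    [0,0,0]
  ]
}}

```text
clock: 28.45
tool_pos: [0.4434, 0.0333, 0.0691]
eef_rot: [0.76, 0.595, 0.196, -0.174]
contact_force: [-0.1, -0.2, 0.7]
opening: 1.0
finger_force: 0.0
```

```bash
python3 - <<'E'
from h import *
st()
c=[.4437,.0539]; y=-15
plan([(*pose([*c,.017],y,27,.008),.026)])
E
```

```text
t 28.45 p [0.4434 0.0333 0.0691] yaw -13.4 tilt 30.3 q [ 0.57  0.97 -0.62  2.25 -0.94  0.04  0.88] op 88.0 F [-0.1 -0.2  0.7]
T [[-0.0032,-0.0008,0.0211],[-0.0028,-0.0011,0.0211],[-0.0023,-0.0014,0.0211]] 
W [[-0.014,-0.019,0.003],[-0.014,-0.02,0.004],[-0.014,-0.019,0.003]]
```

```bash
python3 - <<'E'
from h import *
c=[.4437,.0539]; y=-15
plan([pose([*c,.09],y,0)])
E
```

```text
T [[0.0069,-0.0013,-0.0019],[0.0067,-0.0013,-0.0029],[0.0062,-0.0013,-0.0037],[0.0056,-0.0012,-0.0045]] 
W [[-0.01,-0.132,0.005],[-0.009,-0.133,0.005],[-0.01,-0.132,0.005],[-0.01,-0.132,0.005]]
```

Call:
{"fn": "servo_tool", "kwargs": {
  "translation": [
    [0.0069,-0.0013,-0.0019],
    [0.0067,-0.0013,-0.003],
    [0.0062,-0.0013,-0.0037],
    [0.0056,-0.0012,-0.0045],
    [0,0,0]
  ],
  "turn": [
    [-0.01,-0.132,0.005],
    [-0.01,-0.132,0.005],
    [-0.01,-0.132,0.005],
    [-0.01,-0.132,0.005],
    [0,0,0]
  ]
}}

```text
clock: 29.08
tool_pos: [0.4431, 0.0555, 0.0861]
eef_rot: [0.788, 0.614, 0.016, -0.021]
contact_force: [0.3, 0.3, 0.4]
opening: 1.005
finger_force: 0.0
```

```bash
python3 - <<'E'
from h import *
st()
c=[.4437,.0539]; y=-15
plan([(*pose([*c,.01],y,0),.026)])
E
```

```text
t 29.07 p [0.4431 0.0555 0.0861] yaw -14.1 tilt 3.0 q [-0.3   0.78  0.18  2.23 -0.95  0.22  0.52] op 88.4 F [0.3 0.3 0.4]
T [[-0.0018,0.0007,0.0253],[-0.0013,0.0005,0.0253],[-0.0009,0.0005,0.0253]] 
W [[-0.004,-0.017,0.005],[-0.005,-0.017,0.005],[-0.004,-0.018,0.005]]
```

```bash
python3 - <<'E'
from h import *
c=[.4437,.0539]; y=-15
plan([pose([*c,.07],y,-10,.008),(*pose([*c,.017],y,-10,.008),.026)])
E
```

```text
T [[-0.002,0.0006,0.0119],[-0.0007,0.0006,0.012],[0.0031,0.0,0.0174],[0.003,0.0,0.0174],[0.0031,0.0,0.0174]] 
W [[-0.006,-0.113,0.008],[-0.006,-0.113,0.008],[0.0,0.0,0.0],[0.0,0.0,0.0],[0.0,0.0,0.0]]
```

Call:
{"fn": "servo_tool", "kwargs": {
  "translation": [
    [-0.002,0.0006,0.0119],
    [-0.0007,0.0006,0.012],
    [0.003,0,0.0174],
    [0,0,0],
    [0,0,0]
  ],
  "turn": [
    [-0.006,-0.113,0.008],
    [-0.006,-0.113,0.008],
    [0,0,0],
    [0,0,0],
    [0,0,0]
  ]
}}

```text
clock: 29.7
tool_pos: [0.4428, 0.0449, 0.044]
eef_rot: [0.796, 0.599, -0.07, 0.051]
contact_force: [0.3, 0.0, 0.6]
opening: 1.001
finger_force: 0.0
```

```bash
python3 - <<'E'
from h import *
st()
c=[.4437,.0539]; y=-15
plan([(*pose([*c,.017],y,-10,.008),.02)])
E
```

```text
t 29.7 p [0.4428 0.0449 0.044 ] yaw -16.0 tilt -9.9 q [-0.57  0.94  0.44  2.18 -0.9   0.27  0.33] op 88.1 F [0.3 0.  0.6]
T [[0.0067,-0.0007,0.0165],[0.0067,-0.0007,0.0165]] 
W [[-0.003,-0.001,-0.009],[-0.003,-0.001,-0.008]]
```

Call:
{"fn": "servo_tool", "kwargs": {
  "translation": [
    [0.0067,-0.0007,0.005],
    [0,0,0],
    [0.0067,-0.0007,0.014],
    [0,0,0.014],
    [0,0,0]
  ],
  "turn": [
    [-0.003,0,-0.009],
    [0,0,0],
    [-0.003,0,-0.009],
    [0,0,0],
    [0,0,0]
  ]
}}

```text
clock: 30.32
tool_pos: [0.4435, 0.0545, 0.0086]
eef_rot: [0.789, 0.609, -0.069, 0.053]
contact_force: [-0.6, -0.4, 0.1]
opening: 1.0
finger_force: 0.0
```

Call:
{"fn": "servo_tool", "kwargs": {
  "translation": [
    [0,0,0],
    [0,0,0],
    [0,0,0],
    [0,0,0],
    [0,0,0]
  ],
  "turn": [
    [0,0,0],
    [0,0,0],
    [0,0,0],
    [0,0,0],
    [0,0,0]
  ],
  "grip": 0
}}

```text
clock: 30.95
tool_pos: [0.444, 0.0548, 0.0093]
eef_rot: [0.789, 0.609, -0.068, 0.054]
contact_force: [0.2, 0.6, 4.9]
opening: 0.72
finger_force: 20.0
```

```bash
python3 - <<'E'
from h import *
st()
p=r.get_state()["tool_pos"];z0=p[2]
R=Ro.from_quat(r.get_state()["eef_rot"])
S=[.56,-.075]
plan([(p+[.02,-.01,.04],R),pose([*S,.05],2,-10,.008),(*pose([*S,z0+.002+.008],2,-10,.008),.02)])
E
```

```text
t 30.95 p [0.444  0.0548 0.0093] yaw -14.7 tilt -9.9 q [-0.53  0.99  0.33  2.17 -0.93  0.17  0.34] op 63.4 F [0.2 0.6 4.9]
T [[-0.0057,0.011,-0.0193],[-0.0057,0.0109,-0.0193],[-0.0226,0.0309,0.0058],[-0.0247,0.0291,0.0062],[-0.0268,0.0272,0.0066],[-0.0286,0.0252,0.0069],[0.0027,0.0,0.0151],[0.0027,0.0,0.0151]] 
W [[0.0,0.0,0.0],[0.0,0.0,0.0],[-0.012,0.0,-0.072],[-0.012,0.0,-0.071],[-0.013,-0.001,-0.072],[-0.012,0.0,-0.072],[0.0,0.0,0.0],[0.0,0.0,0.0]]
```

Call:
{"fn": "servo_tool", "kwargs": {
  "translation": [
    [-0.0057,0.011,-0.0193],
    [-0.0057,0.011,-0.0193],
    [-0.0226,0.0309,0.0058],
    [-0.0247,0.0291,0.0062],
    [-0.0268,0.0272,0.0066],
    [-0.0286,0.0252,0.007],
    [0.0027,0,0.0151],
    [0.0027,0,0.0151],
    [0,0,0]
  ],
  "turn": [
    [0,0,0],
    [0,0,0],
    [-0.012,0,-0.072],
    [-0.012,0,-0.072],
    [-0.012,0,-0.072],
    [-0.012,0,-0.072],
    [0,0,0],
    [0,0,0],
    [0,0,0]
  ]
}}

```text
clock: 32.08
tool_pos: [0.5586, -0.0749, 0.0093]
eef_rot: [0.691, 0.718, -0.061, 0.06]
contact_force: [0.1, 0.5, -1.5]
opening: 0.727
finger_force: 20.0
```

```bash
python3 - <<'E'
from h import *
st()
p=r.get_state()["tool_pos"];R=Ro.from_quat(r.get_state()["eef_rot"])
q=p+[0,0,.0093-p[2]]
print(q+.0*R.as_matrix()[:,2])
plan([(q,R,.01)]); print()
S=[p[0],p[1]-.001]
plan([(q-.07*R.as_matrix()[:,2],R),pose([*S,.015],2,38,-.07)],start=(q,R))
E
```

```text
t 32.08 p [ 0.5586 -0.0749  0.0093] yaw 2.1 tilt -9.9 q [-0.29  1.03  0.42  1.91 -0.66  0.3   0.62] op 63.9 F [ 0.1  0.5 -1.5]
[ 0.55855966 -0.07486855  0.0093    ]
T [[0.0,0.0,0.0]] 
W [[0.0,0.0,0.0]]

T [[0.0,0.0,-0.035],[0.0,0.0,-0.035],[-0.0108,-0.0001,0.0035],[-0.0112,-0.0001,0.0017],[-0.0113,-0.0001,-0.0002],[-0.0112,0.0,-0.0021],[-0.0106,-0.0001,-0.0039]] 
W [[0.0,0.0,0.0],[0.0,0.0,0.0],[-0.001,0.167,0.0],[-0.001,0.167,0.0],[-0.001,0.167,0.001],[-0.001,0.167,0.0],[-0.001,0.168,0.0]]
```

Call:
{"fn": "servo_tool", "kwargs": {
  "translation": [
    [0,0,0.001],
    [0,0,0],
    [0,0,0],
    [0,0,0],
    [0,0,-0.035],
    [0,0,-0.035],
    [-0.0108,0,0.0035],
    [-0.0112,0,0.0017],
    [-0.0113,0,0],
    [-0.0112,0,-0.002]
  ],
  "turn": [
    [0,0,0],
    [0,0,0],
    [0,0,0],
    [0,0,0],
    [0,0,0],
    [0,0,0],
    [0,0.167,0],
    [0,0.167,0],
    [0,0.167,0],
    [0,0.167,0]
  ],
  "grip": 1
}}

```text
clock: 33.33
tool_pos: [0.5619, -0.1106, 0.0733]
eef_rot: [0.673, 0.697, 0.172, -0.177]
contact_force: [0.2, -0.2, -1.4]
opening: 1.001
finger_force: 0.0
```

Call:
{"fn": "servo_tool", "kwargs": {
  "translation": [
    [-0.0106,0,-0.0039],
    [0,0,0],
    [0,0,0]
  ],
  "turn": [
    [0,0.167,0],
    [0,0,0],
    [0,0,0]
  ]
}}

```text
clock: 33.7
tool_pos: [0.5617, -0.1197, 0.0706]
eef_rot: [0.657, 0.681, 0.225, -0.234]
contact_force: [-0.2, 0.9, 0.3]
opening: 0.999
finger_force: 0.0
```

```bash
python3 - <<'E'
from h import *
st()
print(packs(optics.snapshot("top")))
plan([(*pose([.5588,-.075,.017],2,38,.008),.026)])
E
```

```text
t 33.7 p [ 0.5617 -0.1197  0.0706] yaw 2.1 tilt 37.9 q [ 0.44  1.04  0.    1.6  -0.72  0.98  1.03] op 88.0 F [-0.2  0.9  0.3]
[(0.4146, -0.2201, -15.2, 0.0643, 0.0466), (0.5588, -0.0763, -1.1, 0.0636, 0.0455), (0.7687, 0.0113, 69.8, 0.0538, 0.0525), (0.6419, 0.1128, 10.5, 0.071, 0.0492), (0.6084, 0.2833, 11.6, 0.0682, 0.0538)]
T [[0.0004,-0.0005,0.0258],[0.0004,-0.0005,0.0259],[0.0003,-0.0005,0.0258]] 
W [[-0.001,0.001,0.001],[-0.001,0.0,0.0],[-0.001,0.001,0.001]]
```

Call:
{"fn": "servo_tool", "kwargs": {
  "translation": [
    [0,-0.0005,0.0256],
    [0,-0.0005,0.0256],
    [0,-0.0005,0.0256],
    [0,0,0]
  ],
  "turn": [
    [-0.001,0,0.01],
    [-0.001,0,0.01],
    [-0.001,0,0.01],
    [0,0,0]
  ]
}}

```text
clock: 34.25
tool_pos: [0.5578, -0.0692, 0.0102]
eef_rot: [0.665, 0.672, 0.222, -0.239]
contact_force: [-0.3, 0.9, 0.4]
opening: 1.004
finger_force: 0.0
```

Call:
{"fn": "servo_tool", "kwargs": {
  "translation": [
    [0,0,0],
    [0,0,0],
    [0,0,0],
    [0,0,0],
    [0,0,0]
  ],
  "turn": [
    [0,0,0],
    [0,0,0],
    [0,0,0],
    [0,0,0],
    [0,0,0]
  ],
  "grip": 0
}}

```text
clock: 34.88
tool_pos: [0.559, -0.0742, 0.0106]
eef_rot: [0.668, 0.67, 0.223, -0.236]
contact_force: [-0.6, -2.7, 5.9]
opening: 0.728
finger_force: 19.9
```

```bash
python3 - <<'E'
from h import *
st(); d=.008
S=[.56,-.075]
plan([pose([*S,.09],2,38,d),pose([*S,.075],2,-52,d),(*pose([*S,.024],2,-52,d),.02)])
E
```

```text
t 34.88 p [ 0.559  -0.0742  0.0106] yaw 0.6 tilt 37.8 q [ 0.4   1.12 -0.05  1.67 -0.8   0.83  1.07] op 64.0 F [-0.6 -2.7  5.9]
T [[0.0241,-0.0002,-0.0276],[0.024,0.0002,-0.0275],[-0.0017,0.0,0.0004],[-0.0017,0.0,0.0006],[-0.0015,0.0,0.0009],[-0.0013,0.0,0.0011],[-0.0012,0.0,0.0013],[-0.0009,0.0,0.0015],[-0.0007,0.0,0.0016],[-0.0005,0.0,0.0018]] 
W [[0.001,0.001,-0.015],[0.002,0.002,-0.015],[0.0,-0.157,0.0],[0.0,-0.157,0.0],[0.0,-0.157,0.0],[0.0,-0.157,0.0],[0.0,-0.158,0.0],[0.0,-0.157,0.0],[0.0,-0.157,0.0],[0.0,-0.157,0.0]]
T [[-0.0002,0.0,0.0017],[0.0001,0.0,0.0018],[0.0134,0.0,0.0105],[0.0134,0.0,0.0104],[0.0134,0.0,0.0105]] 
W [[0.0,-0.157,0.0],[0.0,-0.157,0.0],[0.0,0.0,0.0],[0.0,0.0,0.0],[0.0,0.0,0.0]]
```

Call:
{"fn": "servo_tool", "kwargs": {
  "translation": [
    [0.024,0,-0.0276],
    [0.024,0,-0.0276],
    [-0.0017,0,0.0004],
    [-0.0017,0,0.0006],
    [-0.0015,0,0.0009],
    [-0.0013,0,0.0011],
    [-0.0012,0,0.0013],
    [-0.0009,0,0.0015],
    [-0.0007,0,0.0016],
    [-0.0005,0,0.0018]
  ],
  "turn": [
    [0.001,0.001,-0.015],
    [0.001,0.001,-0.015],
    [0,-0.157,0],
    [0,-0.157,0],
    [0,-0.157,0],
    [0,-0.157,0],
    [0,-0.157,0],
    [0,-0.157,0],
    [0,-0.157,0],
    [0,-0.157,0]
  ]
}}

```text
clock: 36.12
tool_pos: [0.5599, -0.0771, 0.0721]
eef_rot: [0.663, 0.688, -0.204, 0.211]
contact_force: [-1.0, -1.1, -2.7]
opening: 0.724
finger_force: 19.9
```

Call:
{"fn": "servo_tool", "kwargs": {
  "translation": [
    [0,0,0.0017],
    [0,0,0.0018],
    [0.0134,0,0.0105],
    [0.0134,0,0.0105],
    [0.0134,0,0.0105],
    [0,0,0],
    [0.0016,0,0.0012],
    [0,0,0]
  ],
  "turn": [
    [0,-0.157,0],
    [0,-0.157,0],
    [0,0,0],
    [0,0,0],
    [0,0,0],
    [0,0,0],
    [0,0,0],
    [0,0,0]
  ]
}}

```text
clock: 37.12
tool_pos: [0.5599, -0.0815, 0.0182]
eef_rot: [0.625, 0.646, -0.304, 0.315]
contact_force: [-0.6, 1.5, 4.8]
opening: 0.722
finger_force: 20.0
```

Call:
{"fn": "servo_tool", "kwargs": {
  "translation": [
    [0.001,0,0.0007],
    [0,0,0]
  ],
  "turn": [
    [0,0,0],
    [0,0,0]
  ]
}}

```text
clock: 37.38
tool_pos: [0.5599, -0.0815, 0.0181]
eef_rot: [0.625, 0.646, -0.305, 0.316]
contact_force: [-2.3, 4.7, 9.7]
opening: 0.722
finger_force: 20.0
```

```bash
python3 - <<'E'
from h import *
st()
E
```

```text
t 37.38 p [ 0.5599 -0.0815  0.0181] yaw 1.9 tilt -52.0 q [-0.89  1.53  1.03  1.82 -0.52  0.5   0.08] op 63.5 F [-2.3  4.7  9.7]
```

Contact. Release, swing over and regrasp as before.

Call:
{"fn": "servo_tool", "kwargs": {
  "translation": [
    [-0.001,0,-0.0007],
    [0,0,0],
    [0,0,0],
    [0,0,-0.035],
    [0,0,-0.035],
    [-0.0174,0,-0.0011],
    [-0.0169,0,-0.004],
    [-0.0161,0,-0.0066],
    [-0.0148,0,-0.0092],
    [-0.013,0,-0.0115]
  ],
  "turn": [
    [0,0,0],
    [0,0,0],
    [0,0,0],
    [0,0,0],
    [0,0,0],
    [0,0.165,0],
    [0,0.165,0],
    [0,0.165,0],
    [0,0.165,0],
    [0,0.165,0]
  ],
  "grip": 1
}}

```text
clock: 38.62
tool_pos: [0.5598, -0.0751, 0.1327]
eef_rot: [0.694, 0.719, -0.026, 0.028]
contact_force: [0.2, -0.5, -1.4]
opening: 0.999
finger_force: 0.0
```

Call:
{"fn": "servo_tool", "kwargs": {
  "translation": [
    [-0.0077,0,0.0113],
    [-0.0092,0,0.01],
    [-0.0107,0,0.0085],
    [-0.0118,0,0.0068],
    [-0.0127,0,0.005],
    [0,0,0],
    [0,0,0]
  ],
  "turn": [
    [0,0.15,0],
    [0,0.15,0],
    [0,0.15,0],
    [0,0.15,0],
    [0,0.15,0],
    [0,0,0],
    [0,0,0]
  ]
}}

```text
clock: 39.5
tool_pos: [0.5613, -0.1159, 0.0786]
eef_rot: [0.656, 0.68, 0.227, -0.236]
contact_force: [0.8, 0.5, 0.7]
opening: 1.002
finger_force: 0.0
```

```bash
python3 - <<'E'
from h import *
st()
s=optics.snapshot("top"); k=[q for q in packs(s,.044) if abs(q[0]-.56)<.03 and abs(q[1]+.075)<.03]; print(k)
c=k[0]
plan([(*pose([c[0],c[1],.022],c[2] if abs(c[2])<20 else 2,38,.008),.03)])
E
```

```text
t 39.5 p [ 0.5613 -0.1159  0.0786] yaw 2.1 tilt 38.3 q [ 0.4   1.03  0.07  1.61 -0.77  1.02  1.08] op 88.1 F [0.8 0.5 0.7]
[(0.5595, -0.0775, 2.8, 0.0642, 0.0323)]
T [[-0.002,-0.0003,0.0254],[-0.0019,-0.0002,0.0254],[-0.0019,-0.0001,0.0255]] 
W [[0.002,-0.002,-0.003],[0.003,-0.001,-0.002],[0.002,-0.002,-0.003]]
```

Call:
{"fn": "servo_tool", "kwargs": {
  "translation": [
    [-0.002,0,0.0254],
    [-0.002,0,0.0254],
    [-0.002,0,0.0254],
    [0,0,0]
  ],
  "turn": [
    [0.002,-0.002,-0.003],
    [0.002,-0.002,-0.003],
    [0.002,-0.002,-0.003],
    [0,0,0]
  ]
}}

```text
clock: 40.05
tool_pos: [0.5591, -0.0709, 0.0152]
eef_rot: [0.651, 0.685, 0.224, -0.237]
contact_force: [0.6, 0.7, 0.9]
opening: 1.002
finger_force: 0.0
```

Call:
{"fn": "servo_tool", "kwargs": {
  "translation": [
    [0,0,0],
    [0,0,0],
    [0,0,0],
    [0,0,0],
    [0,0,0]
  ],
  "turn": [
    [0,0,0],
    [0,0,0],
    [0,0,0],
    [0,0,0],
    [0,0,0]
  ],
  "grip": 0
}}

```text
clock: 40.67
tool_pos: [0.5599, -0.0759, 0.0152]
eef_rot: [0.653, 0.684, 0.225, -0.234]
contact_force: [0.1, -2.9, 5.7]
opening: 0.727
finger_force: 20.0
```

Call:
{"fn": "servo_tool", "kwargs": {
  "translation": [
    [0.023,0,-0.0257],
    [0.023,0,-0.0257],
    [-0.0017,0,0.0004],
    [-0.0017,0,0.0006],
    [-0.0015,0,0.0009],
    [-0.0013,0,0.0011],
    [-0.0012,0,0.0014],
    [-0.0009,0,0.0015],
    [-0.0007,0,0.0016],
    [-0.0005,0,0.0017]
  ],
  "turn": [
    [0,0,0],
    [0,0,0],
    [0,-0.157,0],
    [0,-0.157,0],
    [0,-0.157,0],
    [0,-0.157,0],
    [0,-0.157,0],
    [0,-0.157,0],
    [0,-0.157,0],
    [0,-0.157,0]
  ]
}}

```text
clock: 41.92
tool_pos: [0.5599, -0.0782, 0.0725]
eef_rot: [0.66, 0.692, -0.203, 0.213]
contact_force: [0.7, -0.6, -2.8]
opening: 0.728
finger_force: 20.0
```

Call:
{"fn": "servo_tool", "kwargs": {
  "translation": [
    [0,0,0.0017],
    [0,0,0.0018],
    [0.0144,0,0.0113],
    [0.0144,0,0.0113],
    [0.0144,0,0.0113],
    [0,0,0],
    [0.0008,0,0.0006],
    [0,0,0]
  ],
  "turn": [
    [0,-0.157,0],
    [0,-0.157,0],
    [0,0,0],
    [0,0,0],
    [0,0,0],
    [0,0,0],
    [0,0,0],
    [0,0,0]
  ]
}}

```text
clock: 42.92
tool_pos: [0.5599, -0.0818, 0.0141]
eef_rot: [0.621, 0.65, -0.302, 0.317]
contact_force: [0.8, 0.6, -0.8]
opening: 0.727
finger_force: 20.0
```

```bash
python3 - <<'E'
from h import *
st()
E
```

```text
t 42.92 p [ 0.5599 -0.0818  0.0141] yaw 2.6 tilt -52.0 q [-0.9   1.55  1.05  1.83 -0.59  0.49  0.15] op 64.0 F [ 0.8  0.6 -0.8]
```

Call:
{"fn": "servo_tool", "kwargs": {
  "translation": [
    [0.0014,0,0.0011],
    [0,0,0],
    [0,0,0],
    [0,0,0],
    [0,0,0],
    [0,0,-0.035],
    [0,0,-0.035],
    [0,0,-0.04],
    [0,0,-0.04]
  ],
  "turn": [
    [0,0,0],
    [0,0,0],
    [0,0,0],
    [0,0,0],
    [0,0,0],
    [0,0,0],
    [0,0,0],
    [0,0.1,0],
    [0,0.1,0]
  ],
  "grip": 1
}}

```text
clock: 44.05
tool_pos: [0.5543, 0.0352, 0.1076]
eef_rot: [0.647, 0.679, -0.239, 0.25]
contact_force: [0.9, 1.3, -0.0]
opening: 1.001
finger_force: 0.0
```

```bash
cat >> h.py <<'E'
def marks(s,z=.03):
    hsv=cv2.cvtColor(s["img"],cv2.COLOR_RGB2HSV); P=cloud(s); out=[]
    for n,lo,hi in(("green",45,75),("orange",8,22)):
        m=((hsv[...,0]>=lo)&(hsv[...,0]<=hi)&(hsv[...,1]>170)&(hsv[...,2]>120)&(P[...,2]>.02)&(P[...,2]<.06)).astype(np.uint8)
        for c in cv2.findContours(m,cv2.RETR_EXTERNAL,cv2.CHAIN_APPROX_NONE)[0]:
            if cv2.contourArea(c)>12: out.append((n,ray(s,c[:,0].mean(0),z)[0,:2].round(4).tolist(),cv2.contourArea(c)))
    return out
E
python3 - <<'E'
from h import *
st()
s=optics.snapshot("top");print(packs(s),marks(s))
plan([pose([.545,-.075,.13],-80)])
E
```

```text
t 44.05 p [0.5543 0.0352 0.1076] yaw 2.7 tilt -40.4 q [-1.01  1.29  1.09  1.81 -0.55  0.72  0.18] op 88.1 F [ 0.9  1.3 -0. ]
[(0.4144, -0.2199, -14.3, 0.0642, 0.0465), (0.5596, -0.0755, 2.9, 0.0646, 0.0454), (0.7677, 0.0126, -1.5, 0.0545, 0.0525)] []
T [[-0.0095,-0.0018,0.0059],[-0.0099,-0.0001,0.0053],[-0.0101,0.0015,0.0048],[-0.01,0.0032,0.0041],[-0.0098,0.0047,0.0033],[-0.0091,0.0061,0.0025],[-0.0083,0.0075,0.0017],[-0.0073,0.0085,0.0008],[-0.006,0.0096,-0.0001],[-0.0047,0.0102,-0.0008]] 
W [[0.051,0.057,0.138],[0.051,0.056,0.137],[0.051,0.057,0.138],[0.052,0.056,0.138],[0.051,0.057,0.138],[0.051,0.057,0.137],[0.051,0.056,0.138],[0.051,0.057,0.138],[0.051,0.056,0.137],[0.052,0.057,0.138]]
```

```bash
python3 - <<'E'
from h import *
s=optics.snapshot("top"); K=s["mtx"]
hsv=cv2.cvtColor(s["img"],cv2.COLOR_RGB2HSV)
X=s["R"]@[.5596,-.0755,.03]+s["t"]; u,v=(X[:2]/X[2]*K[0,0]+K[:2,2]).round().astype(int); print(u,v)
print(hsv[v-14:v+15:2,u-6:u+7:3].reshape(-1,5,3).tolist())
cv2.imwrite("pics/t2.png",cv2.resize(s["img"][v-40:v+40,u-50:u+50,::-1],None,fx=6,fy=6))
E
```

```text
302 179
[[[13, 144, 154], [14, 142, 154], [14, 142, 154], [13, 141, 155], [13, 141, 154]], [[13, 103, 158], [12, 87, 159], [11, 78, 154], [12, 72, 160], [13, 87, 161]], [[17, 9, 193], [30, 1, 196], [120, 3, 197], [120, 3, 198], [17, 10, 186]], [[113, 5, 204], [75, 10, 199], [63, 34, 193], [105, 5, 203], [165, 3, 189]], [[110, 4, 203], [62, 68, 188], [59, 130, 181], [67, 24, 195], [150, 1, 189]], [[110, 4, 203], [60, 89, 186], [59, 134, 181], [60, 32, 194], [0, 1, 193]], [[110, 4, 203], [64, 27, 195], [60, 82, 186], [75, 8, 200], [0, 0, 196]], [[110, 4, 203], [105, 5, 203], [84, 6, 200], [113, 5, 204], [90, 1, 200]], [[110, 4, 203], [105, 5, 204], [120, 4, 204], [113, 5, 204], [105, 3, 201]], [[120, 1, 196], [0, 0, 191], [30, 1, 188], [150, 1, 185], [0, 3, 180]], [[14, 18, 160], [15, 19, 159], [16, 21, 157], [15, 20, 156], [14, 21, 157]], [[15, 9, 167], [10, 4, 178], [0, 1, 181], [0, 1, 184], [0, 0, 187]], [[30, 3, 185], [30, 5, 193], [21, 9, 190], [10, 4, 177], [0, 3, 170]], [[14, 60, 131], [16, 59, 126], [15, 72, 124], [13, 86, 115], [13, 105, 112]], [[13, 141, 148], [13, 143, 137], [13, 142, 138], [13, 143, 139], [13, 143, 141]]]
```

View pics/t2.png

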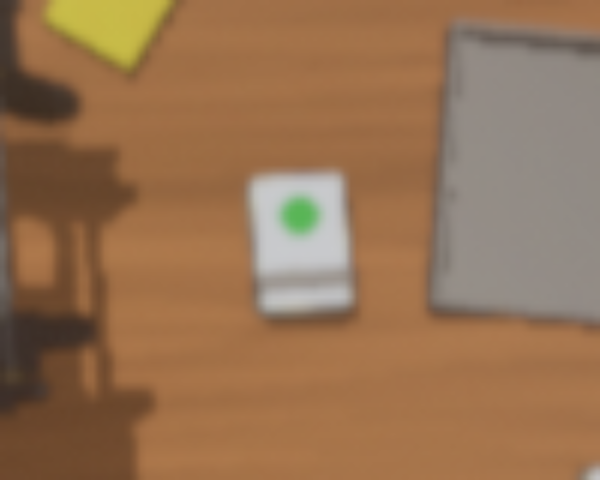

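P3's green dot shows at crop (300,214), so it goes in bay_2.

Call:
{"fn": "servo_tool", "kwargs": {
  "translation": [
    [-0.0095,-0.0018,0.0059],
    [-0.0099,0,0.0053],
    [-0.0101,0.0015,0.0048],
    [-0.01,0.0032,0.0041],
    [-0.0098,0.0047,0.0033],
    [-0.0091,0.0061,0.0025],
    [-0.0083,0.0075,0.0017],
    [-0.0073,0.0085,0.0008],
    [-0.006,0.0096,0],
    [-0.0047,0.0102,-0.0008]
  ],
  "turn": [
    [0.051,0.057,0.138],
    [0.051,0.057,0.138],
    [0.051,0.057,0.138],
    [0.051,0.057,0.138],
    [0.051,0.057,0.138],
    [0.051,0.057,0.138],
    [0.051,0.057,0.138],
    [0.051,0.057,0.138],
    [0.051,0.057,0.138],
    [0.051,0.057,0.138]
  ]
}}

```text
clock: 45.4
tool_pos: [0.5413, -0.078, 0.1234]
eef_rot: [0.997, 0.083, -0.003, 0.003]
contact_force: [-0.3, -0.3, -0.5]
opening: 0.999
finger_force: 0.0
```

```bash
python3 - <<'E'
from h import *
st()
g=[.5446,-.0763]; 
plan([pose([*g,.06],-87.1),(*pose([*g,.016],-87.1),.03)])
print("carry")
a=pose([*g,.016],-87.1)
plan([pose([*g,.08],-87.1),pose([*dock(-.063,-.045),.08],-79.7),(*pose([*dock(-.060,-.045),.024],-79.7),.025)],start=a)
E
```

```text
t 45.4 p [ 0.5413 -0.078   0.1234] yaw -80.5 tilt -0.3 q [-0.38  0.93  0.8   1.93 -0.99  0.75 -0.38] op 87.9 F [-0.3 -0.3 -0.5]
T [[0.0019,-0.0007,0.0317],[0.0018,-0.0008,0.0317],[0.0,0.0,0.022],[0.0,0.0,0.022]] 
W [[0.003,0.003,0.058],[0.002,0.003,0.057],[0.0,0.0,0.0],[0.0,0.0,0.0]]
carry
T [[0.0,0.0,-0.032],[0.0,0.0,-0.032],[0.0038,-0.0424,0.0],[0.0048,-0.0423,0.0],[0.0056,-0.0422,0.0],[0.0065,-0.042,0.0],[0.0075,-0.0419,0.0],[0.0083,-0.0418,0.0],[0.001,0.0,0.0187],[0.001,0.0,0.0186]] 
W [[0.0,0.0,0.0],[0.0,0.0,0.0],[0.0,0.0,-0.022],[0.0,0.0,-0.021],[0.0,0.0,-0.022],[0.0,0.0,-0.021],[0.0,0.0,-0.022],[0.0,0.0,-0.021],[0.0,0.0,0.0],[0.0,0.0,0.0]]
T [[0.001,0.0,0.0187]] 
W [[0.0,0.0,0.0]]
```

Call:
{"fn": "servo_tool", "kwargs": {
  "translation": [
    [0.0019,-0.0007,0.0317],
    [0.0018,-0.0008,0.0317],
    [0,0,0.022],
    [0,0,0.022],
    [0,0,0],
    [0,0,0]
  ],
  "turn": [
    [0.003,0.003,0.058],
    [0.003,0.003,0.058],
    [0,0,0],
    [0,0,0],
    [0,0,0],
    [0,0,0]
  ]
}}

```text
clock: 46.15
tool_pos: [0.5451, -0.0758, 0.0169]
eef_rot: [1.0, 0.027, 0.0, -0.0]
contact_force: [0.2, -0.4, -0.2]
opening: 1.001
finger_force: 0.0
```

```bash
python3 -c "
from h import *; st()"
```

```text
t 46.15 p [ 0.5451 -0.0758  0.0169] yaw -86.9 tilt 0.0 q [-0.18  1.    0.41  1.94 -0.99  0.41 -0.52] op 88.1 F [ 0.2 -0.4 -0.2]
```

Call:
{"fn": "servo_tool", "kwargs": {
  "translation": [
    [0,0,0],
    [0,0,0],
    [0,0,0],
    [0,0,0],
    [0,0,0]
  ],
  "turn": [
    [0,0,0],
    [0,0,0],
    [0,0,0],
    [0,0,0],
    [0,0,0]
  ],
  "grip": 0
}}

```text
clock: 46.78
tool_pos: [0.5453, -0.0754, 0.0167]
eef_rot: [1.0, 0.027, 0.0, -0.0]
contact_force: [-0.5, 0.2, 0.7]
opening: 0.501
finger_force: 20.0
```

Call:
{"fn": "servo_tool", "kwargs": {
  "translation": [
    [0,0,-0.032],
    [0,0,-0.032],
    [0.0038,-0.0424,0],
    [0.0048,-0.0423,0],
    [0.0056,-0.0422,0],
    [0.0065,-0.042,0],
    [0.0075,-0.0419,0],
    [0.0083,-0.0418,0],
    [0,0,0]
  ],
  "turn": [
    [0,0,0],
    [0,0,0],
    [0,0,-0.022],
    [0,0,-0.022],
    [0,0,-0.022],
    [0,0,-0.022],
    [0,0,-0.022],
    [0,0,-0.022],
    [0,0,0]
  ]
}}

```text
clock: 47.9
tool_pos: [0.5527, 0.1854, 0.0798]
eef_rot: [0.995, 0.097, -0.0, -0.002]
contact_force: [-0.1, -1.5, -0.6]
opening: 0.498
finger_force: 20.0
```

```bash
python3 - <<'E'
from h import *
st()
plan([(*pose([*dock(-.060,-.045),.0225],-79.7),.025)])
E
```

```text
t 47.9 p [0.5527 0.1854 0.0798] yaw -78.8 tilt -0.0 q [-0.72  0.96  0.59  1.84 -0.88  0.64 -0.95] op 43.9 F [-0.1 -1.5 -0.6]
T [[0.0012,0.0024,0.0191],[0.0012,0.0023,0.0191],[0.0012,0.0023,0.0191]] 
W [[-0.001,0.0,0.005],[-0.002,0.0,0.005],[-0.001,0.0,0.005]]
```

Call:
{"fn": "servo_tool", "kwargs": {
  "translation": [
    [0.0012,0.0024,0.0191],
    [0.0012,0.0024,0.0191],
    [0.0012,0.0024,0.0191],
    [0,0,0.001],
    [0,0,0]
  ],
  "turn": [
    [-0.001,0,0.005],
    [-0.001,0,0.005],
    [-0.001,0,0.005],
    [0,0,0],
    [0,0,0]
  ]
}}

```text
clock: 48.52
tool_pos: [0.5585, 0.1723, 0.0221]
eef_rot: [0.996, 0.085, -0.0, 0.001]
contact_force: [0.8, -0.0, -1.2]
opening: 0.495
finger_force: 20.0
```

```bash
python3 - <<'E'
from h import *
st(); df()
plan([(*pose([*dock(-.024,-.045),.0212],-79.7),.005)])
E
```

```text
t 48.52 p [0.5585 0.1723 0.0221] yaw -80.2 tilt -0.0 q [-0.65  1.03  0.49  1.84 -0.94  0.52 -0.92] op 43.6 F [ 0.8 -0.  -1.2]
dock frame -0.06034958750845837 -0.05217388150457555
T [[0.0045,-0.0009,0.0001],[0.0046,-0.001,0.0001],[0.0045,-0.0009,0.0001],[0.0045,-0.0009,0.0001],[0.0046,-0.0009,0.0001],[0.0045,-0.001,0.0002],[0.0046,-0.0009,0.0001],[0.0045,-0.0009,0.0001]] 
W [[0.0,0.0,-0.001],[0.001,0.0,-0.001],[0.0,0.0,-0.002],[0.0,0.0,-0.001],[0.001,0.0,-0.001],[0.0,0.0,-0.001],[0.0,0.0,-0.001],[0.001,0.0,-0.002]]
```

Call:
{"fn": "servo_tool", "kwargs": {
  "translation": [
    [0,-0.0036,0],
    [0,-0.0036,0],
    [0,0,0],
    [0,0,0]
  ],
  "turn": [
    [0,0,-0.004],
    [0,0,-0.004],
    [0,0,0],
    [0,0,0]
  ]
}}

```text
clock: 49.02
tool_pos: [0.5574, 0.1806, 0.0226]
eef_rot: [0.996, 0.09, 0.001, 0.001]
contact_force: [-0.2, 0.2, -1.9]
opening: 0.496
finger_force: 20.0
```

```bash
python3 - <<'E'
from h import *
st(); df()
plan([(*pose([*dock(-.024,-.045),.0212],-79.7),.005)])
E
```

```text
t 49.02 p [0.5574 0.1806 0.0226] yaw -79.7 tilt 0.1 q [-0.66  1.03  0.49  1.83 -0.93  0.53 -0.92] op 43.6 F [-0.2  0.2 -1.9]
dock frame -0.05986498005407135 -0.0437550917600065
T [[0.0045,0.0002,0.0002],[0.0045,0.0001,0.0002],[0.0044,0.0002,0.0002],[0.0045,0.0001,0.0001],[0.0045,0.0002,0.0002],[0.0045,0.0001,0.0002],[0.0045,0.0002,0.0002],[0.0045,0.0002,0.0002]] 
W [[0.0,0.0,0.0],[0.001,0.0,0.0],[0.0,0.0,0.0],[0.0,0.0,0.0],[0.001,-0.001,0.0],[0.0,0.0,0.0],[0.0,0.0,0.0],[0.0,0.0,0.0]]
```

Call:
{"fn": "servo_tool", "kwargs": {
  "translation": [
    [0.0045,0.0006,0.0004],
    [0.0045,0.0006,0.0003],
    [0.0045,0,0.0002],
    [0.0045,0,0.0002],
    [0.0045,0,0],
    [0.0045,0,0],
    [0.0045,0,0],
    [0.0045,0,0],
    [0,0,0],
    [0,0,0]
  ],
  "turn": [
    [0,0,0],
    [0,0,0],
    [0,0,0],
    [0,0,0],
    [0,0,0],
    [0,0,0],
    [0,0,0],
    [0,0,0],
    [0,0,0],
    [0,0,0]
  ]
}}

```text
clock: 50.28
tool_pos: [0.5929, 0.1857, 0.0214]
eef_rot: [0.996, 0.09, 0.0, 0.001]
contact_force: [1.0, -0.1, -1.6]
opening: 0.496
finger_force: 20.0
```

```bash
python3 - <<'E'
from h import *
st(); df()
E
```

```text
t 50.27 p [0.5929 0.1857 0.0214] yaw -79.7 tilt 0.0 q [-0.66  1.07  0.54  1.72 -0.89  0.61 -0.98] op 43.7 F [ 1.  -0.1 -1.6]
dock frame -0.02409733789351454 -0.04510261320594649
```

Call:
{"fn": "servo_tool", "kwargs": {
  "translation": [
    [0,0,0.0008],
    [0,0,0]
  ],
  "turn": [
    [0,0,0],
    [0,0,0]
  ]
}}

```text
clock: 50.52
tool_pos: [0.5928, 0.1857, 0.0206]
eef_rot: [0.996, 0.09, 0.0, 0.001]
contact_force: [-0.1, 0.4, -1.7]
opening: 0.497
finger_force: 20.0
```

Call:
{"fn": "servo_tool", "kwargs": {
  "translation": [
    [0,0,0],
    [0,0,0],
    [0,0,0],
    [0,0,-0.03],
    [0,0,-0.03],
    [-0.025,0,0],
    [-0.025,0,0],
    [0,0,0]
  ],
  "turn": [
    [0,0,0],
    [0,0,0],
    [0,0,0],
    [0,0,0],
    [0,0,0],
    [0,0,0],
    [0,0,0],
    [0,0,0]
  ],
  "grip": 1
}}

```text
clock: 51.52
tool_pos: [0.5421, 0.1768, 0.0808]
eef_rot: [0.996, 0.09, -0.001, 0.001]
contact_force: [0.6, -0.1, -0.4]
opening: 1.002
finger_force: 0.0
```

Call:
{"fn": "servo_tool", "kwargs": {
  "translation": [
    [0,0,0],
    [0,0,0],
    [0,0,0],
    [0,0,0],
    [0,0,0],
    [0,0,0],
    [0,0,0],
    [0,0,0],
    [0,0,0],
    [0,0,0]
  ],
  "turn": [
    [0,0,0],
    [0,0,0],
    [0,0,0],
    [0,0,0],
    [0,0,0],
    [0,0,0],
    [0,0,0],
    [0,0,0],
    [0,0,0],
    [0,0,0]
  ],
  "grip": 0
}}

```text
clock: 52.78
tool_pos: [0.5438, 0.1769, 0.0806]
eef_rot: [0.996, 0.09, 0.0, 0.001]
contact_force: [-0.4, -0.3, 0.4]
opening: 0.01
finger_force: 0.0
```

```bash
python3 - <<'E'
from h import *
st(); df()
plan([(*pose([*dock(-.070,-.045),.021],-79.7),.035),(*pose([*dock(-.053,-.045),.021],-79.7),.01),(*pose([*dock(-.034,-.045),.021],-79.7),.004)])
E
```

```text
t 52.77 p [0.5438 0.1769 0.0806] yaw -79.7 tilt 0.0 q [-0.71  0.94  0.57  1.87 -0.87  0.6  -0.96] op 0.9 F [-0.4 -0.3  0.4]
dock frame -0.07392169622344452 -0.044968412062686765
T [[0.0019,-0.0001,0.0298],[0.002,0.0,0.0298],[0.0085,0.0,0.0],[0.0085,0.0,0.0],[0.0038,0.0,0.0],[0.0038,0.0,0.0],[0.0038,0.0,0.0],[0.0038,0.0,0.0],[0.0038,0.0,0.0]] 
W [[0.001,0.0,0.0],[0.001,-0.001,0.0],[0.0,0.0,0.0],[0.0,0.0,0.0],[0.0,0.0,0.0],[0.0,0.0,0.0],[0.0,0.0,0.0],[0.0,0.0,0.0],[0.0,0.0,0.0]]
```

Call:
{"fn": "servo_tool", "kwargs": {
  "translation": [
    [0.0019,0,0.0298],
    [0.002,0,0.0298],
    [0.0085,0,0],
    [0.0085,0,0],
    [0.0038,0,0],
    [0.0038,0,0],
    [0.0038,0,0],
    [0.0038,0,0],
    [0.0038,0,0],
    [0,0,0]
  ],
  "turn": [
    [0,0,0],
    [0,0,0],
    [0,0,0],
    [0,0,0],
    [0,0,0],
    [0,0,0],
    [0,0,0],
    [0,0,0],
    [0,0,0],
    [0,0,0]
  ]
}}

```text
clock: 54.02
tool_pos: [0.5834, 0.1841, 0.021]
eef_rot: [0.996, 0.09, 0.001, 0.001]
contact_force: [-1.5, 0.3, 0.7]
opening: 0.008
finger_force: 0.4
```

Call:
{"fn": "servo_tool", "kwargs": {
  "translation": [
    [0.001,0,0],
    [0.001,0,0],
    [0.001,0,0],
    [0,0,0]
  ],
  "turn": [
    [0,0,0],
    [0,0,0],
    [0,0,0],
    [0,0,0]
  ]
}}

```text
clock: 54.52
tool_pos: [0.5834, 0.1841, 0.0209]
eef_rot: [0.996, 0.09, -0.002, 0.001]
contact_force: [-7.3, -2.0, 5.8]
opening: 0.004
finger_force: 3.6
```

Call:
{"fn": "servo_tool", "kwargs": {
  "translation": [
    [0.001,0,0],
    [0.001,0,0],
    [0,0,0]
  ],
  "turn": [
    [0,0,0],
    [0,0,0],
    [0,0,0]
  ]
}}

```text
clock: 54.9
tool_pos: [0.5835, 0.1841, 0.0207]
eef_rot: [0.996, 0.09, -0.004, 0.001]
contact_force: [-10.4, -2.0, 8.7]
opening: 0.004
finger_force: 5.6
```

```bash
python3 - <<'E'
from h import *
st(); df()
E
```

```text
t 54.9 p [0.5835 0.1841 0.0207] yaw -79.7 tilt -0.5 q [-0.66  1.06  0.52  1.74 -0.88  0.6  -0.98] op 0.4 F [-10.4  -2.    8.7]
dock frame -0.03362556054168538 -0.044985181838170636
```

Call:
{"fn": "servo_tool", "kwargs": {
  "translation": [
    [-0.03,0,0],
    [0,0,-0.045],
    [0,0,-0.045],
    [0,0.03,-0.04],
    [0,0.05,0],
    [0,0.05,0],
    [0,0.05,0],
    [0,0.05,0]
  ],
  "turn": [
    [0,0,0],
    [0,0,0],
    [0,0,0],
    [0,0,0],
    [0,0,-0.15],
    [0,0,-0.15],
    [0,0,-0.15],
    [0,0,-0.15]
  ],
  "grip": 1
}}

```text
clock: 55.9
tool_pos: [0.6427, -0.0331, 0.152]
eef_rot: [0.924, 0.382, 0.001, 0.002]
contact_force: [0.1, 1.5, -0.2]
opening: 0.887
finger_force: 0.0
```

```bash
python3 - <<'E'
from h import *
st()
s=optics.snapshot("top"); print(packs(s)); 
c=[.4144,-.2199]; y=-14.3
plan([pose([c[0]+.01,c[1]-.02,.16],y,10),pose([*c,.015],y,38,-.07)])
E
```

```text
t 55.9 p [ 0.6427 -0.0331  0.152 ] yaw -45.1 tilt 0.0 q [-0.27  0.87  0.47  1.61 -0.51  0.79 -0.36] op 78.0 F [ 0.1  1.5 -0.2]
[(0.4286, -0.1948, -14.9, 0.0645, 0.0461), (0.6295, 0.1933, -81.5, 0.0596, 0.059), (0.6089, 0.2845, 11.6, 0.0691, 0.0516)]
T [[-0.0424,-0.0023,-0.001],[-0.0421,-0.0055,-0.002],[-0.0415,-0.0088,-0.003],[-0.0406,-0.012,-0.0039],[-0.0394,-0.015,-0.0048],[-0.0381,-0.0181,-0.0057],[-0.0364,-0.021,-0.0063],[-0.0138,-0.0049,0.028],[-0.0181,-0.0049,0.0253],[-0.022,-0.0049,0.0221]] 
W [[0.009,0.025,-0.077],[0.008,0.025,-0.077],[0.009,0.025,-0.076],[0.009,0.025,-0.077],[0.009,0.025,-0.077],[0.009,0.025,-0.077],[0.008,0.025,-0.077],[0.0,0.163,0.0],[0.0,0.163,0.0],[0.0,0.162,0.0]]
```

P1 was knocked aside, to (0.4286, −0.1948). I replan from there.

```bash
python3 - <<'E'
from h import *
c=[.4286,-.1948]; y=-14.9
plan([pose([c[0]+.01,c[1]-.02,.16],y,10),pose([*c,.015],y,38,-.07)])
E
```

```text
T [[-0.0385,-0.0034,-0.001],[-0.038,-0.0063,-0.0019],[-0.0374,-0.0092,-0.0028],[-0.0366,-0.0119,-0.0037],[-0.0354,-0.0147,-0.0044],[-0.0341,-0.0174,-0.0051],[-0.0326,-0.02,-0.0059],[-0.0139,-0.0049,0.028],[-0.0182,-0.005,0.0253],[-0.022,-0.0049,0.0221]] 
W [[0.009,0.025,-0.075],[0.008,0.025,-0.076],[0.009,0.025,-0.075],[0.008,0.025,-0.075],[0.009,0.025,-0.076],[0.009,0.025,-0.075],[0.008,0.025,-0.075],[0.0,0.163,0.0],[0.0,0.163,0.0],[0.0,0.163,0.0]]
```

Call:
{"fn": "servo_tool", "kwargs": {
  "translation": [
    [-0.0385,-0.0034,-0.001],
    [-0.038,-0.0063,-0.002],
    [-0.0374,-0.0092,-0.0028],
    [-0.0366,-0.012,-0.0037],
    [-0.0354,-0.0147,-0.0044],
    [-0.0341,-0.0174,-0.0051],
    [-0.0326,-0.02,-0.0059],
    [-0.0139,-0.0049,0.028],
    [-0.0182,-0.0049,0.0253],
    [-0.022,-0.0049,0.0221]
  ],
  "turn": [
    [0.009,0.025,-0.075],
    [0.009,0.025,-0.075],
    [0.009,0.025,-0.075],
    [0.009,0.025,-0.075],
    [0.009,0.025,-0.075],
    [0.009,0.025,-0.075],
    [0.009,0.025,-0.075],
    [0,0.163,0],
    [0,0.163,0],
    [0,0.163,0]
  ]
}}

```text
clock: 57.2
tool_pos: [0.4118, -0.2262, 0.0687]
eef_rot: [0.751, 0.572, 0.26, -0.204]
contact_force: [0.2, -0.4, -1.3]
opening: 1.003
finger_force: 0.0
```

Call:
{"fn": "servo_tool", "kwargs": {
  "translation": [
    [0,0,0],
    [0,0,0]
  ],
  "turn": [
    [0,0,0],
    [0,0,0]
  ]
}}

```text
clock: 57.45
tool_pos: [0.4116, -0.2236, 0.0694]
eef_rot: [0.751, 0.573, 0.257, -0.205]
contact_force: [0.6, 0.2, 0.7]
opening: 0.999
finger_force: 0.0
```

```bash
python3 - <<'E'
from h import *
st(); print(packs(optics.snapshot("top")))
c=[.4286,-.1948]; y=-14.9
plan([(*pose([*c,.017],y,38,.008),.026)])
E
```

```text
t 57.45 p [ 0.4116 -0.2236  0.0694] yaw -15.1 tilt 38.4 q [ 0.95  0.99 -0.29  1.9  -0.55  0.69  0.98] op 88.0 F [0.6 0.2 0.7]
[(0.4285, -0.1949, -14.9, 0.0645, 0.0458), (0.7677, 0.0112, -1.2, 0.0545, 0.0497), (0.643, 0.1131, 10.5, 0.0688, 0.0491), (0.6242, 0.1949, 11.6, 0.0679, 0.0528), (0.6084, 0.2835, 12.3, 0.0681, 0.0539)]
T [[-0.0028,0.003,0.0231],[-0.0028,0.003,0.0232],[-0.0027,0.0029,0.0232]] 
W [[-0.003,-0.002,-0.003],[-0.002,-0.002,-0.002],[-0.003,-0.002,-0.003]]
```

Call:
{"fn": "servo_tool", "kwargs": {
  "translation": [
    [-0.0083,0.009,0.01],
    [0,0,0.02],
    [0,0,0.02],
    [0,0,0.0195],
    [0,0,0],
    [0,0,0]
  ],
  "turn": [
    [-0.008,-0.006,-0.008],
    [0,0,0],
    [0,0,0],
    [0,0,0],
    [0,0,0],
    [0,0,0]
  ]
}}

```text
clock: 58.25
tool_pos: [0.4296, -0.1914, 0.0099]
eef_rot: [0.75, 0.576, 0.258, -0.198]
contact_force: [0.4, 0.1, 0.6]
opening: 1.002
finger_force: 0.0
```

```bash
python3 - <<'E'
from h import *
st(); a=pose([.4286,-.1948,.017],-14.9,38,.008)[0]; print(a)
E
```

```text
t 58.25 p [ 0.4296 -0.1914  0.0099] yaw -14.9 tilt 38.0 q [ 0.91  1.1  -0.34  1.93 -0.6   0.52  1.02] op 88.2 F [0.4 0.1 0.6]
[ 0.42986645 -0.19004032  0.01069591]
```

Call:
{"fn": "servo_tool", "kwargs": {
  "translation": [
    [0,0,0],
    [0,0,0],
    [0,0,0],
    [0,0,0],
    [0,0,0]
  ],
  "turn": [
    [0,0,0],
    [0,0,0],
    [0,0,0],
    [0,0,0],
    [0,0,0]
  ],
  "grip": 0
}}

```text
clock: 58.88
tool_pos: [0.4289, -0.1914, 0.0095]
eef_rot: [0.75, 0.575, 0.258, -0.199]
contact_force: [-1.1, -2.7, 4.9]
opening: 0.726
finger_force: 19.9
```

```bash
python3 - <<'E'
from h import *
st(); d=.008
p=r.get_state()["tool_pos"];R=Ro.from_quat(r.get_state()["eef_rot"])
S=[.56,-.075]
plan([(p+[0.02,.03,.07],R),pose([*S,.085],2,38,d),pose([*S,.075],2,-52,d),(*pose([*S,.024],2,-52,d),.02)])
E
```

```text
t 58.88 p [ 0.4289 -0.1914  0.0095] yaw -15.0 tilt 38.1 q [ 0.92  1.1  -0.34  1.93 -0.6   0.52  1.02] op 63.9 F [-1.1 -2.7  4.9]
T [[0.035,0.0057,-0.017],[0.0351,0.0057,-0.0171],[0.0229,0.0209,0.0181],[0.0216,0.023,0.0172],[0.0203,0.025,0.0161],[0.0187,0.0268,0.0148],[-0.0014,0.0,0.0],[-0.0014,0.0,0.0002],[-0.0014,0.0,0.0004],[-0.0012,0.0,0.0007]] 
W [[0.0,0.0,0.0],[0.0,0.0,0.0],[0.045,0.0,-0.059],[0.046,-0.001,-0.059],[0.045,0.0,-0.058],[0.046,0.0,-0.059],[0.0,-0.157,0.0],[0.0,-0.157,0.0],[0.0,-0.157,0.0],[0.0,-0.157,0.0]]
T [[-0.0012,0.0,0.0008],[-0.001,0.0,0.001],[-0.0008,0.0,0.0011],[-0.0007,0.0,0.0013],[-0.0004,0.0,0.0013],[-0.0003,0.0,0.0014],[0.0134,0.0,0.0105],[0.0134,0.0,0.0104],[0.0134,0.0,0.0105]] 
W [[0.0,-0.157,0.0],[0.0,-0.158,0.0],[0.0,-0.157,0.0],[0.0,-0.157,0.0],[0.0,-0.157,0.0],[0.0,-0.157,0.0],[0.0,0.0,0.0],[0.0,0.0,0.0],[0.0,0.0,0.0]]
```

Call:
{"fn": "servo_tool", "kwargs": {
  "translation": [
    [0.035,0.0057,-0.017],
    [0.035,0.0057,-0.017],
    [0.0229,0.0209,0.0181],
    [0.0216,0.023,0.0172],
    [0.0203,0.025,0.0161],
    [0.0187,0.0268,0.0148],
    [-0.0014,0,0],
    [-0.0014,0,0.0002],
    [-0.0014,0,0.0004],
    [-0.0012,0,0.0007]
  ],
  "turn": [
    [0,0,0],
    [0,0,0],
    [0.045,0,-0.059],
    [0.045,0,-0.059],
    [0.045,0,-0.059],
    [0.045,0,-0.059],
    [0,-0.157,0],
    [0,-0.157,0],
    [0,-0.157,0],
    [0,-0.157,0]
  ]
}}

```text
clock: 60.12
tool_pos: [0.5597, -0.074, 0.0752]
eef_rot: [0.695, 0.719, 0.012, -0.011]
contact_force: [0.2, 0.5, -2.7]
opening: 0.725
finger_force: 19.9
```

Call:
{"fn": "servo_tool", "kwargs": {
  "translation": [
    [-0.0012,0,0.0008],
    [-0.001,0,0.001],
    [-0.0008,0,0.0011],
    [-0.0007,0,0.0013],
    [-0.0004,0,0.0013],
    [-0.0003,0,0.0014],
    [0,0,0],
    [0,0,0]
  ],
  "turn": [
    [0,-0.157,0],
    [0,-0.157,0],
    [0,-0.157,0],
    [0,-0.157,0],
    [0,-0.157,0],
    [0,-0.157,0],
    [0,0,0],
    [0,0,0]
  ]
}}

```text
clock: 61.12
tool_pos: [0.56, -0.0818, 0.0707]
eef_rot: [0.626, 0.646, -0.303, 0.315]
contact_force: [0.1, -0.3, -0.8]
opening: 0.723
finger_force: 19.9
```

```bash
python3 - <<'E'
from h import *
st()
plan([(*pose([.56,-.075,.026],2,-52,.008),.02)])
E
```

```text
t 61.12 p [ 0.56   -0.0818  0.0707] yaw 1.9 tilt -51.8 q [-0.87  1.38  0.97  1.85 -0.23  0.49 -0.12] op 63.6 F [ 0.1 -0.3 -0.8]
T [[0.0131,0.0001,0.0101],[0.0131,0.0,0.0101],[0.0131,0.0001,0.0101]] 
W [[0.0,-0.001,-0.001],[0.0,-0.002,-0.001],[0.0,-0.001,-0.001]]
```

Call:
{"fn": "servo_tool", "kwargs": {
  "translation": [
    [0.0131,0,0.0101],
    [0.0131,0,0.0101],
    [0.0131,0,0.0101],
    [0,0,0],
    [0.0016,0,0.0012],
    [0,0,0]
  ],
  "turn": [
    [0,-0.001,-0.001],
    [0,-0.001,-0.001],
    [0,-0.001,-0.001],
    [0,0,0],
    [0,0,0],
    [0,0,0]
  ]
}}

```text
clock: 61.88
tool_pos: [0.5601, -0.0804, 0.0182]
eef_rot: [0.624, 0.647, -0.305, 0.316]
contact_force: [0.4, 0.1, -0.9]
opening: 0.721
finger_force: 20.0
```

Call:
{"fn": "servo_tool", "kwargs": {
  "translation": [
    [0.0012,0,0.0009],
    [0,0,0]
  ],
  "turn": [
    [0,0,0],
    [0,0,0]
  ]
}}

```text
clock: 62.12
tool_pos: [0.5603, -0.0806, 0.0177]
eef_rot: [0.623, 0.647, -0.305, 0.316]
contact_force: [-0.8, 2.5, 4.1]
opening: 0.724
finger_force: 20.0
```

Call:
{"fn": "servo_tool", "kwargs": {
  "translation": [
    [0.0012,0,0.0009],
    [0,0,0]
  ],
  "turn": [
    [0,0,0],
    [0,0,0]
  ]
}}

```text
clock: 62.38
tool_pos: [0.5604, -0.081, 0.0176]
eef_rot: [0.623, 0.646, -0.305, 0.317]
contact_force: [-1.4, 5.5, 10.3]
opening: 0.727
finger_force: 20.0
```

Call:
{"fn": "servo_tool", "kwargs": {
  "translation": [
    [-0.001,0,-0.0007],
    [0,0,0],
    [0,0,0],
    [0,0,-0.035],
    [0,0,-0.035],
    [-0.0174,0,-0.0011],
    [-0.0169,0,-0.004],
    [-0.0161,0,-0.0066],
    [-0.0148,0,-0.0092],
    [-0.013,0,-0.0115]
  ],
  "turn": [
    [0,0,0],
    [0,0,0],
    [0,0,0],
    [0,0,0],
    [0,0,0],
    [0,0.165,0],
    [0,0.165,0],
    [0,0.165,0],
    [0,0.165,0],
    [0,0.165,0]
  ],
  "grip": 1
}}

```text
clock: 63.62
tool_pos: [0.5601, -0.0748, 0.1328]
eef_rot: [0.693, 0.72, -0.027, 0.029]
contact_force: [-0.0, -0.2, -1.2]
opening: 1.0
finger_force: 0.0
```

Call:
{"fn": "servo_tool", "kwargs": {
  "translation": [
    [-0.0077,0,0.0113],
    [-0.0092,0,0.01],
    [-0.0107,0,0.0085],
    [-0.0118,0,0.0068],
    [-0.0127,0,0.005],
    [0,0,0],
    [0,0,0]
  ],
  "turn": [
    [0,0.15,0],
    [0,0.15,0],
    [0,0.15,0],
    [0,0.15,0],
    [0,0.15,0],
    [0,0,0],
    [0,0,0]
  ]
}}

```text
clock: 64.5
tool_pos: [0.5617, -0.1155, 0.079]
eef_rot: [0.655, 0.681, 0.227, -0.236]
contact_force: [0.9, 0.4, 0.5]
opening: 0.999
finger_force: 0.0
```

```bash
python3 - <<'E'
from h import *
st()
s=optics.snapshot("top"); k=[q for q in packs(s,.044) if abs(q[0]-.56)<.03 and abs(q[1]+.075)<.03]; print(k)
c=k[0]
plan([(*pose([c[0],c[1],.022],c[2] if abs(c[2])<20 else 2,38,.008),.03)])
E
```

```text
t 64.5 p [ 0.5617 -0.1155  0.079 ] yaw 2.2 tilt 38.2 q [ 0.54  1.03 -0.19  1.6  -0.55  0.91  0.88] op 87.9 F [0.9 0.4 0.5]
[(0.5597, -0.0757, 1.9, 0.0638, 0.0319)]
T [[-0.0017,-0.0003,0.0258],[-0.0016,-0.0003,0.0258],[-0.0017,-0.0003,0.0258]] 
W [[-0.001,-0.001,0.002],[-0.002,-0.001,0.002],[-0.001,-0.001,0.002]]
```

Call:
{"fn": "servo_tool", "kwargs": {
  "translation": [
    [-0.0017,0,0.0258],
    [-0.0017,0,0.0258],
    [-0.0017,0,0.0258],
    [0,0,0]
  ],
  "turn": [
    [-0.001,-0.001,0.002],
    [-0.001,-0.001,0.002],
    [-0.001,-0.001,0.002],
    [0,0,0]
  ]
}}

```text
clock: 65.05
tool_pos: [0.5596, -0.0693, 0.0152]
eef_rot: [0.656, 0.68, 0.226, -0.236]
contact_force: [0.4, 0.5, -0.5]
opening: 1.003
finger_force: 0.0
```

Call:
{"fn": "servo_tool", "kwargs": {
  "translation": [
    [0,0,0],
    [0,0,0],
    [0,0,0],
    [0,0,0],
    [0,0,0]
  ],
  "turn": [
    [0,0,0],
    [0,0,0],
    [0,0,0],
    [0,0,0],
    [0,0,0]
  ],
  "grip": 0
}}

```text
clock: 65.68
tool_pos: [0.5606, -0.0742, 0.0151]
eef_rot: [0.659, 0.678, 0.227, -0.234]
contact_force: [-0.0, -2.1, 6.5]
opening: 0.722
finger_force: 20.0
```

Call:
{"fn": "servo_tool", "kwargs": {
  "translation": [
    [0.023,0,-0.0257],
    [0.023,0,-0.0257],
    [-0.0017,0,0.0004],
    [-0.0017,0,0.0006],
    [-0.0015,0,0.0009],
    [-0.0013,0,0.0011],
    [-0.0012,0,0.0014],
    [-0.0009,0,0.0015],
    [-0.0007,0,0.0016],
    [-0.0005,0,0.0017]
  ],
  "turn": [
    [0,0,0],
    [0,0,0],
    [0,-0.157,0],
    [0,-0.157,0],
    [0,-0.157,0],
    [0,-0.157,0],
    [0,-0.157,0],
    [0,-0.157,0],
    [0,-0.157,0],
    [0,-0.157,0]
  ]
}}

```text
clock: 66.92
tool_pos: [0.5606, -0.0765, 0.0724]
eef_rot: [0.665, 0.687, -0.205, 0.211]
contact_force: [-0.5, -0.7, -2.8]
opening: 0.721
finger_force: 20.0
```

Call:
{"fn": "servo_tool", "kwargs": {
  "translation": [
    [0,0,0.0017],
    [0,0,0.0018],
    [0.0144,0,0.0113],
    [0.0144,0,0.0113],
    [0.0144,0,0.0113],
    [0,0,0],
    [0.0008,0,0.0006],
    [0,0,0]
  ],
  "turn": [
    [0,-0.157,0],
    [0,-0.157,0],
    [0,0,0],
    [0,0,0],
    [0,0,0],
    [0,0,0],
    [0,0,0],
    [0,0,0]
  ]
}}

```text
clock: 67.92
tool_pos: [0.5603, -0.0801, 0.0139]
eef_rot: [0.626, 0.645, -0.305, 0.313]
contact_force: [-1.0, -0.2, -1.3]
opening: 0.726
finger_force: 20.0
```

Call:
{"fn": "servo_tool", "kwargs": {
  "translation": [
    [0.0014,0,0.0011],
    [0,0,0]
  ],
  "turn": [
    [0,0,0],
    [0,0,0]
  ]
}}

```text
clock: 68.18
tool_pos: [0.5604, -0.0802, 0.0128]
eef_rot: [0.626, 0.645, -0.305, 0.314]
contact_force: [-0.9, 2.6, 3.8]
opening: 0.728
finger_force: 20.0
```

Call:
{"fn": "servo_tool", "kwargs": {
  "translation": [
    [0,0,0],
    [0,0,0],
    [0,0,0],
    [0,0,0],
    [0,0,-0.035],
    [0,0,-0.035],
    [0,0,-0.04],
    [0,0,-0.04],
    [0,0,0]
  ],
  "turn": [
    [0,0,0],
    [0,0,0],
    [0,0,0],
    [0,0,0],
    [0,0,0],
    [0,0,0],
    [0,0.1,0],
    [0,0.1,0],
    [0,0,0]
  ],
  "grip": 1
}}

```text
clock: 69.3
tool_pos: [0.5589, 0.0362, 0.1106]
eef_rot: [0.654, 0.673, -0.238, 0.249]
contact_force: [-0.4, -0.3, -0.4]
opening: 1.0
finger_force: 0.0
```

```bash
python3 - <<'E'
from h import *
st()
s=optics.snapshot("top"); k=[q for q in packs(s) if abs(q[0]-.56)<.03 and abs(q[1]+.075)<.03]; print(packs(s))
K=s["mtx"]; X=s["R"]@[.56,-.075,.03]+s["t"]; u,v=(X[:2]/X[2]*K[0,0]+K[:2,2]).round().astype(int)
cv2.imwrite("pics/t3.png",cv2.resize(s["img"][v-40:v+40,u-50:u+50,::-1],None,fx=6,fy=6))
plan([pose([.555,-.076,.13],-80)])
E
```

```text
t 69.3 p [0.5589 0.0362 0.1106] yaw 1.8 tilt -40.3 q [-0.96  1.21  0.95  1.79 -0.33  0.69 -0.04] op 88.0 F [-0.4 -0.3 -0.4]
[(0.5601, -0.0735, 2.6, 0.0648, 0.0448), (0.7692, 0.0126, 88.8, 0.0526, 0.0515)]
T [[-0.0099,-0.0006,0.0056],[-0.0102,0.0011,0.005],[-0.0101,0.0026,0.0043],[-0.01,0.0043,0.0036],[-0.0094,0.0057,0.0027],[-0.0087,0.0071,0.0019],[-0.0078,0.0083,0.0011],[-0.0065,0.0093,0.0001],[-0.0053,0.01,-0.0006],[-0.0037,0.0107,-0.0014]] 
W [[0.05,0.058,0.136],[0.05,0.058,0.137],[0.05,0.058,0.136],[0.051,0.057,0.136],[0.05,0.058,0.136],[0.05,0.058,0.136],[0.05,0.058,0.137],[0.05,0.058,0.136],[0.05,0.058,0.136],[0.051,0.058,0.136]]
```

View pics/t3.png

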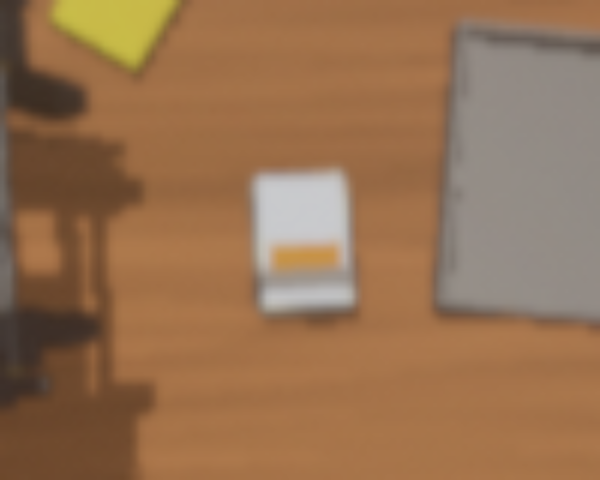

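Orange bar at crop (305,258), so P1 goes to the tray.

Call:
{"fn": "servo_tool", "kwargs": {
  "translation": [
    [-0.01,0,0.0056],
    [-0.0102,0.0011,0.005],
    [-0.0101,0.0026,0.0043],
    [-0.01,0.0043,0.0036],
    [-0.0094,0.0057,0.0027],
    [-0.0087,0.0071,0.0019],
    [-0.0078,0.0083,0.0011],
    [-0.0065,0.0093,0],
    [-0.0053,0.01,-0.0006],
    [-0.0037,0.0107,-0.0014]
  ],
  "turn": [
    [0.05,0.058,0.136],
    [0.05,0.058,0.136],
    [0.05,0.058,0.136],
    [0.05,0.058,0.136],
    [0.05,0.058,0.136],
    [0.05,0.058,0.136],
    [0.05,0.058,0.136],
    [0.05,0.058,0.136],
    [0.05,0.058,0.136],
    [0.05,0.058,0.136]
  ]
}}

```text
clock: 70.6
tool_pos: [0.554, -0.077, 0.127]
eef_rot: [0.996, 0.086, -0.002, 0.0]
contact_force: [0.2, 0.0, -0.7]
opening: 1.001
finger_force: 0.0
```

Call:
{"fn": "servo_tool", "kwargs": {
  "translation": [
    [0,0,0],
    [0,0,0]
  ],
  "turn": [
    [0,0,0],
    [0,0,0]
  ]
}}

```text
clock: 70.85
tool_pos: [0.5549, -0.0751, 0.1277]
eef_rot: [0.996, 0.09, -0.002, 0.0]
contact_force: [-0.2, 0.3, -0.4]
opening: 1.0
finger_force: 0.0
```

```bash
python3 - <<'E'
from h import *
st()
g=[.5601,-.0735]
plan([pose([*g,.06],-87.4),(*pose([*g,.009],-87.4),.03)]); print("carry")
a=pose([*g,.009],-87.4)
plan([pose([*g,.08],-87.4),pose([.585,-.25,.08],-95),(*pose([.585,-.25,.018],-95),.03)],start=a)
E
```

```text
t 70.85 p [ 0.5549 -0.0751  0.1277] yaw -79.6 tilt -0.3 q [-0.38  0.93  0.82  1.89 -0.97  0.79 -0.4 ] op 88.0 F [-0.2  0.3 -0.4]
T [[0.0028,-0.0003,0.0339],[0.0028,-0.0005,0.0338],[0.0,0.0,0.0255],[0.0,0.0,0.0255]] 
W [[0.0,0.002,0.068],[0.001,0.003,0.068],[0.0,0.0,0.0],[0.0,0.0,0.0]]
carry
T [[0.0,0.0,-0.0355],[0.0,0.0,-0.0355],[0.0042,0.0444,0.0],[0.0057,0.0442,0.0],[0.0071,0.0439,0.0],[0.0086,0.0438,0.0],[0.0,0.0,0.0207],[0.0,0.0,0.0206],[0.0,0.0,0.0207]] 
W [[0.0,0.0,0.0],[0.0,0.0,0.0],[0.0,0.0,0.033],[0.0,0.0,0.033],[0.0,0.0,0.033],[0.0,0.0,0.034],[0.0,0.0,0.0],[0.0,0.0,0.0],[0.0,0.0,0.0]]
```

Call:
{"fn": "servo_tool", "kwargs": {
  "translation": [
    [0.0028,0,0.0339],
    [0.0028,0,0.0339],
    [0,0,0.0255],
    [0,0,0.0255],
    [0,0,0],
    [0,0,0]
  ],
  "turn": [
    [0,0.003,0.068],
    [0,0.003,0.068],
    [0,0,0],
    [0,0,0],
    [0,0,0],
    [0,0,0]
  ]
}}

```text
clock: 71.6
tool_pos: [0.5614, -0.075, 0.0104]
eef_rot: [1.0, 0.022, 0.002, 0.001]
contact_force: [0.6, -0.3, 0.2]
opening: 0.997
finger_force: 0.0
```

Call:
{"fn": "servo_tool", "kwargs": {
  "translation": [
    [0,0,0],
    [0,0,0],
    [0,0,0],
    [0,0,0],
    [0,0,0]
  ],
  "turn": [
    [0,0,0],
    [0,0,0],
    [0,0,0],
    [0,0,0],
    [0,0,0]
  ],
  "grip": 0
}}

```text
clock: 72.22
tool_pos: [0.561, -0.0754, 0.0103]
eef_rot: [1.0, 0.021, 0.002, 0.0]
contact_force: [0.7, 0.2, 2.1]
opening: 0.498
finger_force: 20.0
```

Call:
{"fn": "servo_tool", "kwargs": {
  "translation": [
    [0,0,-0.0355],
    [0,0,-0.0355],
    [0.0042,0.0444,0],
    [0.0057,0.0442,0],
    [0.0071,0.044,0],
    [0.0086,0.0438,0],
    [0,0,0.0207],
    [0,0,0.0207],
    [0,0,0],
    [0,0,0]
  ],
  "turn": [
    [0,0,0],
    [0,0,0],
    [0,0,0.033],
    [0,0,0.033],
    [0,0,0.033],
    [0,0,0.033],
    [0,0,0],
    [0,0,0],
    [0,0,0],
    [0,0,0]
  ]
}}

```text
clock: 73.47
tool_pos: [0.5853, -0.2512, 0.04]
eef_rot: [0.999, -0.044, 0.002, 0.0]
contact_force: [0.9, -1.0, -0.1]
opening: 0.499
finger_force: 20.0
```

```bash
python3 - <<'E'
from h import *
st()
E
```

```text
t 73.47 p [ 0.5853 -0.2512  0.04  ] yaw -95.1 tilt 0.2 q [ 0.04  1.06  0.58  1.68 -0.86  0.68 -0.57] op 43.9 F [ 0.9 -1.  -0.1]
```

Call:
{"fn": "servo_tool", "kwargs": {
  "translation": [
    [0,0,0.012],
    [0,0,0.0115],
    [0,0,0],
    [0,0,0.002],
    [0,0,0]
  ],
  "turn": [
    [0,0,0],
    [0,0,0],
    [0,0,0],
    [0,0,0],
    [0,0,0]
  ]
}}

```text
clock: 74.1
tool_pos: [0.5853, -0.2526, 0.0148]
eef_rot: [0.999, -0.045, 0.002, 0.001]
contact_force: [0.0, 0.0, -0.6]
opening: 0.497
finger_force: 20.0
```

Call:
{"fn": "servo_tool", "kwargs": {
  "translation": [
    [0,0,0],
    [0,0,0],
    [0,0,0],
    [0,0,0],
    [0,0,-0.03],
    [0,0,-0.05],
    [0,0,-0.05],
    [-0.03,-0.04,0],
    [-0.03,-0.04,0]
  ],
  "turn": [
    [0,0,0],
    [0,0,0],
    [0,0,0],
    [0,0,0],
    [0,0,0],
    [0,0,0],
    [0,0,0],
    [0,0,0],
    [0,0,0]
  ],
  "grip": 1
}}

```text
clock: 75.22
tool_pos: [0.5319, -0.1666, 0.1451]
eef_rot: [0.999, -0.045, 0.003, 0.001]
contact_force: [0.4, 1.1, -0.0]
opening: 0.998
finger_force: 0.0
```

Call:
{"fn": "servo_tool", "kwargs": {
  "translation": [
    [-0.03,-0.04,0],
    [-0.02,-0.04,0],
    [0,0,0]
  ],
  "turn": [
    [0,0,0],
    [0,0,0],
    [0,0,0]
  ],
  "grip": 0
}}

```text
clock: 75.6
tool_pos: [0.488, -0.079, 0.1438]
eef_rot: [0.999, -0.043, 0.001, -0.001]
contact_force: [0.8, 0.2, -0.3]
opening: 0.684
finger_force: 0.0
```

```bash
python3 - <<'E'
from h import *
st(); s=optics.snapshot("top"); print(packs(s),packs(s,.034))
K=s["mtx"]; q=s["side"] if "side" in s else None
cv2.imwrite("pics/t4.png",cv2.resize(s["img"][105:245,150:430,::-1],None,fx=2.85,fy=2.85,interpolation=cv2.INTER_CUBIC))
g=optics.snapshot("side"); hsv=cv2.cvtColor(g["img"],cv2.COLOR_RGB2HSV); m=((hsv[...,1]>170)&((hsv[...,0]<6)|(hsv[...,0]>175))&(hsv[...,2]>100))
def near(s,pt,rad):
    hsv=cv2.cvtColor(s["img"],cv2.COLOR_RGB2HSV); m=((hsv[...,1]>170)&((hsv[...,0]<6)|(hsv[...,0]>175))&(hsv[...,2]>100))
    X=s["R"]@pt+s["t"]; u,v=(X[:2]/X[2]*s["mtx"][0,0]+s["mtx"][:2,2]); vv,uu=np.nonzero(m); k=np.hypot(uu-u,vv-v)<rad; return np.array([uu[k].mean(),vv[k].mean()]),k.sum()
pt=np.array([.63,.11,.06]); A=[]
pr=[]
for c in(s,g):
    uv,n=near(c,pt,18); print(uv,n); pr.append(cv2.undistortPoints(uv.reshape(1,1,2),c["mtx"],None).ravel()); A.append(np.c_[c["R"],c["t"]])
X=cv2.triangulatePoints(A[0],A[1],pr[0],pr[1]); X=(X[:3]/X[3]).ravel(); print("ball",X)
p=X[:2]-DO; a=np.radians(DY); print("dock",p@[np.cos(a),np.sin(a)],p@[-np.sin(a),np.cos(a)])
E
```

```text
t 75.6 p [ 0.488  -0.079   0.1438] yaw -94.9 tilt 0.1 q [-0.3   0.78  0.64  2.07 -0.88  0.58 -0.69] op 60.2 F [ 0.8  0.2 -0.3]
[(0.5859, -0.2518, -3.2, 0.0664, 0.0457), (0.7692, 0.0126, 88.5, 0.0526, 0.0516), (0.6422, 0.1129, 10.5, 0.0705, 0.0492), (0.6252, 0.1905, 10.4, 0.0686, 0.0613), (0.609, 0.2834, 11.2, 0.0693, 0.0539)] [(0.5852, -0.2507, -3.2, 0.0662, 0.0456), (0.9014, -0.1262, 81.3, 0.081, 0.0475), (0.7693, 0.0113, 88.8, 0.0495, 0.0483), (0.88, 0.0515, 86.6, 0.1016, 0.0907), (0.6415, 0.1127, 10.5, 0.0697, 0.049), (0.6246, 0.1903, 11.0, 0.0679, 0.061), (0.6086, 0.2827, 11.6, 0.0683, 0.0536)]
[234.8 153.3] 10
[293.22580645 195.80645161] 31
ball [0.62868516 0.11112543 0.06290862]
dock -0.0021818854738563888 -0.1248971600395855
```

View pics/t4.png

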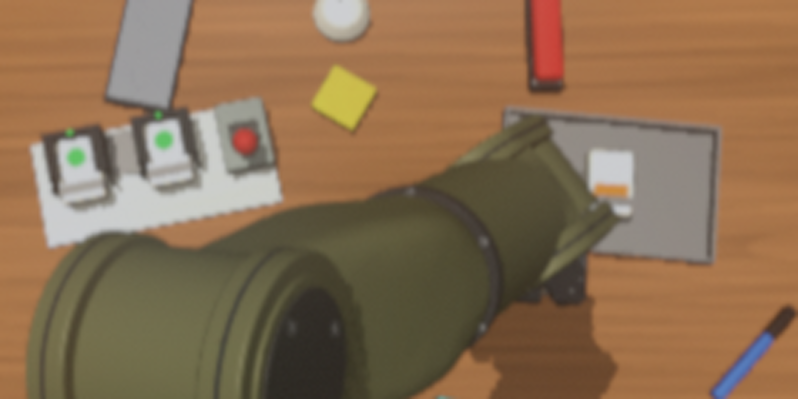

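Green dots sit in both bays, at (76,157) and (164,139), and the orange-barred pack is in the tray at (611,185). Next is the toggle.

```bash
python3 - <<'E'
from h import *
plan([pose([*dock(-.06,-.125),.12],-79.7),pose([*dock(-.06,-.125),.05],-79.7)])
E
```

```text
T [[0.013,-0.0381,0.0049],[0.015,-0.0374,0.0049],[0.017,-0.0364,0.0049],[0.0189,-0.0356,0.0048],[0.0209,-0.0344,0.0049],[0.0,0.0,0.035],[-0.0001,0.0,0.035]] 
W [[0.0,-0.001,-0.054],[0.001,-0.001,-0.054],[0.0,-0.001,-0.054],[0.001,-0.001,-0.054],[0.0,-0.001,-0.054],[0.0,0.0,0.0],[0.0,0.0,0.0]]
```

Call:
{"fn": "servo_tool", "kwargs": {
  "translation": [
    [0.013,-0.0381,0.0049],
    [0.015,-0.0374,0.0049],
    [0.017,-0.0365,0.0049],
    [0.0189,-0.0356,0.0049],
    [0.0209,-0.0344,0.0049],
    [0,0,0],
    [0,0,0.035],
    [0,0,0.035],
    [0,0,0],
    [0,0,0]
  ],
  "turn": [
    [0,-0.001,-0.054],
    [0,-0.001,-0.054],
    [0,-0.001,-0.054],
    [0,-0.001,-0.054],
    [0,-0.001,-0.054],
    [0,0,0],
    [0,0,0],
    [0,0,0],
    [0,0,0],
    [0,0,0]
  ],
  "grip": 0
}}

```text
clock: 76.95
tool_pos: [0.5725, 0.0991, 0.0507]
eef_rot: [0.996, 0.089, 0.0, 0.001]
contact_force: [0.2, -0.2, 0.2]
opening: 0.005
finger_force: 0.0
```

```bash
python3 - <<'E'
from h import *
st(); df()
plan([(*pose([*dock(.005,-.125),.049],-79.7),.008)])
E
```

```text
t 76.95 p [0.5725 0.0991 0.0507] yaw -79.8 tilt 0.0 q [-0.54  0.99  0.53  1.85 -0.91  0.57 -0.8 ] op 0.5 F [ 0.2 -0.2  0.2]
dock frame -0.05964668476672319 -0.12664595449154514
T [[0.0072,-0.0002,0.0002],[0.0072,-0.0002,0.0002],[0.0071,-0.0002,0.0002],[0.0072,-0.0002,0.0002],[0.0072,-0.0002,0.0002],[0.0072,-0.0002,0.0002],[0.0072,-0.0002,0.0002],[0.0072,-0.0001,0.0002],[0.0071,-0.0002,0.0002]] 
W [[0.0,0.0,0.0],[0.001,0.0,0.0],[0.0,0.0,-0.001],[0.0,0.0,0.0],[0.0,0.0,0.0],[0.001,-0.001,0.0],[0.0,0.0,-0.001],[0.0,0.0,0.0],[0.001,0.0,0.0]]
```

Call:
{"fn": "servo_tool", "kwargs": {
  "translation": [
    [0.0072,-0.0002,0],
    [0.0072,-0.0002,0],
    [0.0072,-0.0002,0],
    [0.0072,-0.0002,0],
    [0.0072,-0.0002,0],
    [0.0072,-0.0002,0],
    [0.0072,0,0],
    [0.0072,0,0],
    [0.0072,0,0],
    [0,0,0]
  ],
  "turn": [
    [0,0,0],
    [0,0,0],
    [0,0,0],
    [0,0,0],
    [0,0,0],
    [0,0,0],
    [0,0,0],
    [0,0,0],
    [0,0,0],
    [0,0,0]
  ]
}}

```text
clock: 78.2
tool_pos: [0.6363, 0.1139, 0.0494]
eef_rot: [0.996, 0.09, 0.001, 0.001]
contact_force: [0.5, -0.3, -0.4]
opening: 0.009
finger_force: 0.0
```

Call:
{"fn": "servo_tool", "kwargs": {
  "translation": [
    [0.003,0,0],
    [0.002,0,0],
    [0,0,0]
  ],
  "turn": [
    [0,0,0],
    [0,0,0],
    [0,0,0]
  ]
}}

```text
clock: 78.58
tool_pos: [0.6396, 0.1145, 0.0492]
eef_rot: [0.996, 0.09, -0.001, 0.001]
contact_force: [-1.4, 0.0, -1.2]
opening: 0.006
finger_force: 0.6
```

Call:
{"fn": "servo_tool", "kwargs": {
  "translation": [
    [0.002,0,0],
    [0.002,0,0],
    [0,0,0]
  ],
  "turn": [
    [0,0,0],
    [0,0,0],
    [0,0,0]
  ]
}}

```text
clock: 78.95
tool_pos: [0.6406, 0.1148, 0.049]
eef_rot: [0.996, 0.089, -0.004, 0.0]
contact_force: [-7.5, -1.5, 3.5]
opening: 0.004
finger_force: 4.1
```

```bash
python3 - <<'E'
from h import *
st(); df()
E
```

```text
t 78.95 p [0.6406 0.1148 0.049 ] yaw -79.7 tilt -0.4 q [-0.55  1.07  0.61  1.62 -0.84  0.74 -0.93] op 0.3 F [-7.5 -1.5  3.5]
dock frame 0.01020350248522228 -0.12343695818309894
```

Call:
{"fn": "servo_tool", "kwargs": {
  "translation": [
    [-0.02,0,0],
    [-0.03,0,0],
    [0,0,-0.05],
    [0,0,-0.05],
    [-0.04,0.04,0],
    [-0.04,0.04,0],
    [0,0,0],
    [0,0,0],
    [0,0,0]
  ],
  "turn": [
    [0,0,0],
    [0,0,0],
    [0,0,0],
    [0,0,0],
    [0,0,0],
    [0,0,0],
    [0,0,0],
    [0,0,0],
    [0,0,0]
  ]
}}

```text
clock: 80.08
tool_pos: [0.5316, 0.015, 0.1496]
eef_rot: [0.996, 0.091, 0.0, 0.0]
contact_force: [-0.5, -0.2, -0.6]
opening: 0.009
finger_force: 0.0
```

```bash
python3 - <<'E'
from h import *
st(); s=optics.snapshot("top"); print(packs(s))
g=optics.snapshot("side")
a=cv2.resize(s["img"][115:215,150:250,::-1],None,fx=4,fy=4); b=cv2.resize(g["img"][140:240,250:350,::-1],None,fx=4,fy=4)
cv2.imwrite("pics/e.png",np.hstack([a,b]))
E
```

```text
t 80.08 p [0.5316 0.015  0.1496] yaw -79.5 tilt 0.0 q [-0.48  0.8   0.64  1.96 -0.79  0.65 -0.72] op 0.8 F [-0.5 -0.2 -0.6]
[(0.5856, -0.2518, -3.2, 0.0671, 0.0458), (0.7692, 0.0126, 88.8, 0.0526, 0.0515), (0.625, 0.1949, 11.0, 0.0676, 0.0528), (0.6087, 0.2833, 11.2, 0.07, 0.0539)]
```

View pics/e.png

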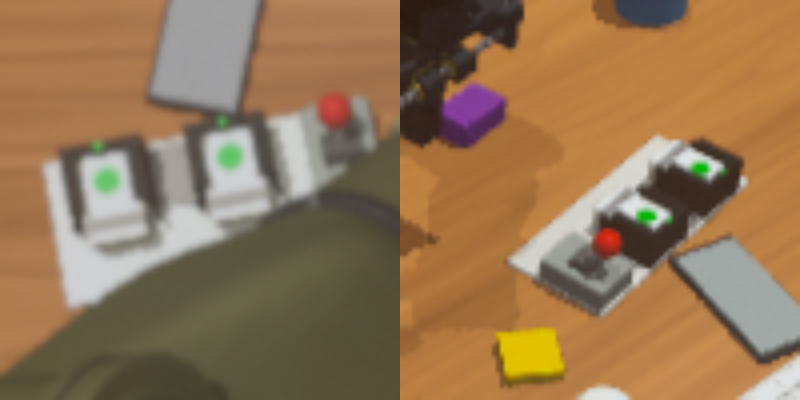

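The toggle ball, at (334,108) on the left and (607,242) on the right, now leans to +x. Both green-dotted packs are home, so I hand in.

```bash
python3 -c "
from plant import r; print(r.finish_job())"
```

```text
the job is handed in; nothing more can be done
None
```

Job handed in, no verdict returned: by the camera, the two green-dotted packs are home in the bays and the orange-barred one is flat in the tray, all mark up; the toggle was then pushed over to its stop (only three packs were on the desk).

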